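# Free a jammed gauge drawer with the release pin

## Task

One drawer of the gauge cabinet will not unlock: the lamp on its half of the sloping panel is red. Take the release pin from the wooden block and push it through the small hole on the red lamp's side until you feel the hidden catch give and the drawer springs ajar, without forcing it. Finish with that drawer pulled out to its stop and the pin standing back in its hole in the block, the drawer on the green side still locked and the other gauges left where they are.

Things in the scene. Friction and masses are not known exactly. Their poses are not given: they have to be found in the camera images.
- cabinet: Fixed steel bench cabinet, 320 deep (x), 360 wide (y), 161 mm high, two drawers side by side. Origin: centre of its underside; the drawers face its -x. Its front is upright up to 98 mm, then a dark panel with a keypad slopes up and back at 35 degrees to the horizontal, from 160 to 70 mm in front of the origin; behind that the top is flat. Place and yaw vary.
- hole_left (a point): Release hole of the left (+y) drawer: 10 mm round, in the 5 mm thick sloping panel, a bright square plate round it. This point: middle of its mouth on the outer face, in the cabinet's frame (-115, 88, 129.5) mm. Axes: z square out of the panel (up and towards the robot, 35 degrees from vertical), y left along the panel, x up the slope. What lies behind it: see hole_right.
- hole_right (a point): The same for the right drawer, at (-115, -88, 129.5) mm. Behind each hole, square to it, is the 14 mm pad of a sprung rocker latch. Its depth below the outer face is hidden and differs each time: 15 to 28 mm. It resists with 4 N, rising to about 8 N; pushed in some 5 mm it frees the drawer; at 9 mm it meets a solid stop. Over 40 N on the pin bends it.
- red_lamp: Red pilot lamp, 20 mm bezel with a 15 mm red lens, 6 mm high, on the sloping panel 45 mm outboard of one of the two holes (which one varies): the drawer on this side is jammed. Origin: middle of its base on the panel.
- green_lamp: The same lamp in green beside the other hole: that drawer is in order and stays locked.
- drawer_left (a joint): Left (+y) drawer: 0 shut and locked (then reads about 1 mm), growing to its stop at 0.110 m as it comes out towards the cabinet's -x. Once unlatched a spring throws it out by about 30 mm; beyond that it slides with 2 to 3 N of friction and stays where it is left. Pushed shut it locks again.
- drawer_right (a joint): The same for the right (-y) drawer.
- knob_left (a point): Middle of the left drawer's round black knob: 24 mm across, 16 mm long, axis along the cabinet's x, 50 mm above the bench, 24 mm in front of the drawer's face. Free on both sides and from above. It moves with the drawer.
- knob_right (a point): The same for the right drawer.
- release_pin: Loose release pin, 50 g: yellow square handle, 16 x 16 x 70 mm, and out of its underside a straight round-ended steel pin, 5 mm in diameter, 55 mm long. Origin: middle of the handle's underside (the shoulder); z along the handle away from the pin, x and y square to its flats. It starts upright in the block's hole, shoulder on the block.
- pin_grip (a point): Middle of the release pin's handle, 35 mm above the shoulder and 90 mm from the pin's end; z along the handle away from the pin.
- pin_tip (a point): End of the steel pin.
- block_hole (a point): Mouth of the pin's hole in the top of the fixed wooden block (80 x 46 x 62 mm high; hole 9 mm wide, right through, edge bevelled 2 mm), 20 mm from the block's middle towards its -x end; x along the block. Two fixed gauge pins stand 22 mm above its top, 46 mm from the hole towards +x. The block is left or right of the cabinet's front. The pin is home with its shoulder on this face.
- gauge_case: Bystander: closed wooden case, 90 x 60 x 40 mm, loose on the bench, on the side where the block is not. Origin: centre of its underside.
- dial_gauge: Bystander: dial gauge lying on its back on the left of the bench, 56 mm across, 20 mm high, stem towards its -x out to 66 mm. Origin: centre of its underside.
- v_block: Bystander: dark steel V-block, 50 x 44 x 36 mm, on the right of the bench. Origin: centre of its underside.
- micrometer: Bystander: small micrometer lying on the cabinet's flat top, about 125 x 35 x 16 mm. Origin: on its underside, in the mouth of its frame.
Not all that is in view belongs to the job. What is shaped like the part that bears block_hole but turquoise is not meant.

How it is judged:
By the outcome, as a careful person would: the job done as asked, in the order asked, and still so for the second after the job is handed in, with the robot touching nothing.
It also fails if it takes over 72 s, if anything falls off the work surface, if the arm or the gripper's body presses on something with over 40 N, if the wrist force passes 120 N, or if a joint passes its speed limit or range.

## Robot

A 7-joint arm with a two-finger parallel gripper is mounted at the origin on the work surface. World frame = base frame: x ahead of the robot, y to its left, z up, the work surface at z = 0. Lengths are in m, angles in rad, forces in N, time in s.
With the tool pointing down it reaches from about 0.4 to 0.85 m from the base axis. Payload 4.5 kg.
Tool frame: the origin (TCP) lies on the centre line of the jaws, within the pads' length; the fingertips stand 14 mm ahead of it and the grasp point (between the pads) lies 5 mm behind it (r.tcp_to_tips is the z of the fingertips in the tool frame, in m); z points along the fingers, y is the direction in which the jaws open and shut (so a half turn about z gives the same grasp; the last joint's range is limited). The gripper opens to 88 mm and grips with 3 to 60 N. Pads are 18 mm wide; open, the fingers measure 123 mm over their backs; the gripper's body (75 mm by 187 mm) begins 45 mm behind the grasp point.
Start: joints at [-1.24, 0.689, -0.195, 1.565, 0.157, 0.902, -0.215], TCP at [0.183, 0.598, 0.226] pointing down, gripper open.
Joint ranges: [-3.01, 3.01], [-0.46, 2.08], [-1.47, 1.51], [0.13, 2.56], [-1, 4.14], [0.04, 2.09], [-2.66, 2.66]. Speed limits (rad/s): [2.57, 2.57, 3.14, 3.14, 3.14, 3.14, 3.14].

## Interface

Orientations are given as a unit quaternion [x, y, z, w].
In Python, from plant import r, viewer gives the robot as it stands.
- The arm moves only by the shell command python3 -m inch 'ROWS' [FORCE]. ROWS is JSON, a list of rows, each a list of 3 entries, a list of its own where there are three numbers: the closure, from 0 (fully open) to 1 (shut), then the shift along the tool's x, y, z in cm, then the turn about the tool's z in degrees. In form: [[fingers, [x, y, z], yaw], ...]. A call has 1 to 20 rows; each row is the pose to reach, as a shift and turn from the pose commanded when the call began, along the tool's axes at that moment; what a row does not reach only later rows make up. A row lasts 1/10 s, in which the tool goes at most 50 mm and 8.59 degrees, less where a joint would pass 70% of its speed; a pose out of reach is approached as far as the arm can. A call with a gripper value outside its range is refused whole. The fingers move at their own pace and stop on an object; FORCE is the grip in N (left out, the last holds). Time passes only in rows, so rows that repeat a pose let the fingers close. It gives the time, the measured TCP pose, the force and the opening at its end, in the units of the state.
- r.get_state(): the state, without advancing time (a new reading comes with each control period).
- viewer.snapshot(name): name is "scene" or "top" or "wrist"; returns the picture (400x640x3 uint8, red, green, blue); there is no depth.
- viewer.camera_params(name): a dict with "intrinsics" (3x3 intrinsics, pixels), "k1" (the pictures are not rectified: a ray, as slopes to the right and down, at radius r is drawn at 1 + k1 r^2 times it, then the intrinsics apply), "world_to_cam" (4x4, takes a point from world to camera coordinates). Camera axes: x right, y up, looking along -z (the intrinsics and any distortion apply to the point x, -y, -z); pixel columns grow to the right and rows downward; lengths in m; the calibration is good to about 2 mm. A picture is of the moment at which its call begins: read the wrist's pose just before it. camera_params takes no time and is no camera call; for the wrist camera it gives the pose at the moment of the call.
- r.finish_job(): hands the job in, once; it reports no verdict.
Trained networks look in the newest picture that a camera, given by its name, has taken for a name from the list of things; names that differ only in an ending like _2 or _b are one class to them, and where a whole thing is asked for, a point or a joint stands for the part that bears it (a point fixed in the world has none). Each returns a list of dicts, best first, with "p" (0 to 1); they miss things now and then, are a little off and sometimes report something else, mostly with a low value. They report only what shows in the picture. A call takes as long as a camera call. They do not tell look-alikes from the thing itself.
- viewer.outline_of(camera, name): "pixels" (400x640 bool, what is visible of it) and "bbox" ([left, top, width, height] in pixels, round what is visible of it).
The state is a dict: "clock": time; "q": joint angles; "qd": joint speeds; "joint_torque": joint torques, N m; "tool_pos": TCP position; "eef_rot": TCP orientation; "contact_force": force on the tool from outside, world axes, zero at the start; "moment": the same for the moment, N m; "opening": opening from 0.0 (shut) to 1.0 (fully open).
Only numpy, scipy, OpenCV 4.12 (cv2) and the standard library are available. Lean on these libraries where they do the work, as an engineer would, in place of code of your own. Each camera call takes 0.05 s, during which the arm holds its last target.

## Working session

There is one attempt and no reset: what is moved stays moved. The work goes in short steps, Python scripts to look and compute and a shell command to move; the robot and the scene stay as the last step left them, time stands still between calls to the robot, and variables do not carry over. Pictures are saved under pics/ and viewed, and the job is handed in when it is done.

```bash
ls; mkdir -p pics
python3 - <<'E'
from plant import r, viewer
import cv2
print(r.get_state(), r.tcp_to_tips)
for n in ["scene","top","wrist"]:
    im=viewer.snapshot(n); cv2.imwrite(f"pics/{n}0.png",im[:,:,::-1])
    p=viewer.camera_params(n); print(n,p)
E
```

```text
pics
{'clock': 0.0, 'q': array([-1.24020481,  0.68994241, -0.19452446,  1.56635829,  0.15729813,
        0.90247131, -0.21510072]), 'qd': array([ 0.00193533, -0.00020315, -0.00016663, -0.00018335,  0.00087403,
        0.00015039,  0.00036211]), 'joint_torque': array([-5.82259545e-04, -5.27569127e+01, -1.26706492e+00, -1.53428382e+01,
       -5.26569143e-02,  6.62327948e-03,  1.70827279e-04]), 'tool_pos': array([0.18263473, 0.59703798, 0.22493245]), 'eef_rot': array([ 1.47805981e-01,  9.89015972e-01, -8.90926151e-04, -7.09686062e-05]), 'contact_force': array([ 1.10385743,  0.94304438, -0.0139272 ]), 'moment': array([-0.01500088,  0.0012931 , -0.02955757]), 'opening': 0.9989839084099271} 0.014
scene {'intrinsics': array([[384.80741753,   0.        , 320.12256983],
       [  0.        , 384.80741753, 201.20379386],
       [  0.        ,   0.        ,   1.        ]]), 'k1': -0.04303466184747211, 'world_to_cam': array([[-0.43663894,  0.89945632, -0.01802137,  0.26984735],
       [-0.58131349, -0.26679577,  0.76869672,  0.26473737],
       [ 0.6866011 ,  0.34611898,  0.63935951, -1.4648543
[... 296 characters left out ...]
00922483, -0.99994632,  0.00471842, -0.00527694],
       [ 0.99602813, -0.00877058,  0.08860611, -0.59899492],
       [-0.08855997,  0.00551705,  0.99605557, -1.16958157],
       [ 0.        ,  0.        ,  0.        ,  1.        ]])}
wrist {'intrinsics': array([[325.97019936,   0.        , 318.28285541],
       [  0.        , 325.97019936, 198.38054816],
       [  0.        ,   0.        ,   1.        ]]), 'k1': -0.06659282758961342, 'world_to_cam': array([[ 0.29276312,  0.95618436, -0.00110867, -0.62519725],
       [-0.91411174,  0.27954086, -0.2936948 ,  0.03913153],
       [-0.28051646,  0.08699646,  0.9558986 , -0.39013665],
       [ 0.        ,  0.        ,  0.        ,  1.        ]])}
```

View pics/scene0.png

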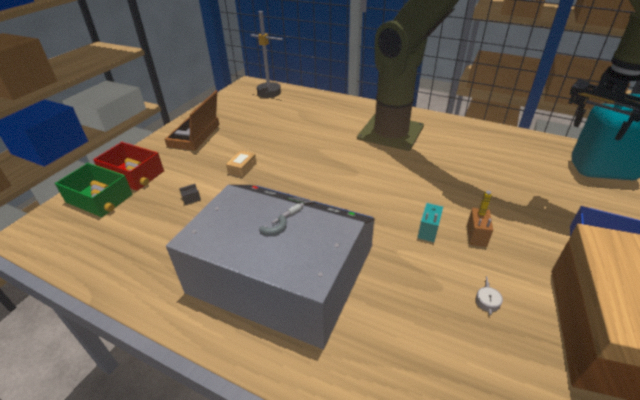

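View pics/top0.png

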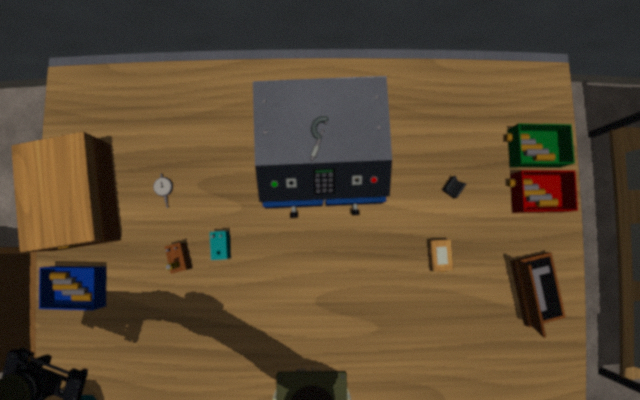

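View pics/wrist0.png

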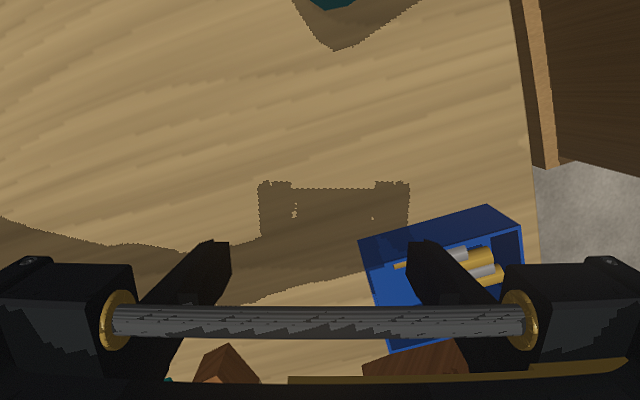

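The top view shows the red lamp at (374,180), on the right (-y) side, with its hole plate at (357,180). The brown block with the pin is at about (177,257) and the turquoise look-alike at (220,245). Next I'll measure.

```bash
cat > h.py <<'E'
import numpy as np, cv2
from scipy.spatial.transform import Rotation as R
from scipy.optimize import least_squares
from plant import r, viewer
def proj(P,cp):
    P=np.atleast_2d(P); M=cp["world_to_cam"]; c=P@M[:3,:3].T+M[:3,3]
    s=np.c_[c[:,0],-c[:,1]]/(-c[:,2:3]); rr=(s**2).sum(1,keepdims=True)
    s=s*(1+cp["k1"]*rr); K=cp["intrinsics"]
    return np.c_[s[:,0]*K[0,0]+K[0,2], s[:,1]*K[1,1]+K[1,2]]
def ray(px,cp):
    K=cp["intrinsics"]; d=np.array([(px[0]-K[0,2])/K[0,0],(px[1]-K[1,2])/K[1,1]]); s=d.copy()
    for _ in range(20): s=d/(1+cp["k1"]*(s@s))
    M=cp["world_to_cam"]; Rt=M[:3,:3].T
    return -Rt@M[:3,3], Rt@np.array([s[0],-s[1],-1.])
def at_z(px,cp,z):
    o,d=ray(px,cp); return o+d*(z-o[2])/d[2]
def crop(im,x0,y0,x1,y1,k,name):
    cv2.imwrite("pics/"+name,cv2.resize(im[y0:y1,x0:x1,::-1],None,fx=k,fy=k,interpolation=cv2.INTER_CUBIC))
def cabT(x,y,th): return R.from_euler('z',th).as_matrix(), np.array([x,y,0.])
E
python3 - <<'E'
from h import *
im=viewer.snapshot("top"); cp=viewer.camera_params("top")
crop(im,240,60,400,220,4,"topcab.png"); crop(im,150,220,250,290,6,"topblk.png")
for n in ["red_lamp","green_lamp","hole_right","hole_left","knob_left","knob_right","cabinet","release_pin","block_hole","gauge_case","dial_gauge","v_block","micrometer"]:
    try:
        for o in viewer.outline_of("top",n)[:3]:
            ys,xs=np.nonzero(o["pixels"]); print(n,round(o["p"],2),o["bbox"],xs.mean().round(2),ys.mean().round(2),len(xs))
    except Exception as e: print(n,e)
E
```

```text
red_lamp 0.4 [368.2, 175.9, 9.8, 5.6] 373.09 179.29 34
red_lamp 0.2 [441.4, 178.6, 22.9, 16.7] 453.55 187.06 316
green_lamp 0.47 [271.1, 178.7, 9.8, 10.5] 274.35 183.67 43
green_lamp 0.29 [165.6, 260.2, 10.4, 13.7] 171.78 266.1 92
hole_right 0.64 [326.5, 194.1, 58.5, 23.3] 354.03 202.58 478
hole_right 0.55 [251.7, 75.8, 141.9, 144.2] 321.92 142.3 17069
hole_left 0.97 [253.4, 77.0, 136.8, 138.1] 322.03 141.85 16662
knob_left 0.73 [263.9, 180.7, 61.5, 41.2] 292.82 205.36 515
knob_right 0.77 [326.7, 196.3, 56.7, 19.8] 353.74 202.69 460
cabinet 0.67 [326.9, 196.6, 59.8, 18.5] 355.31 202.44 494
cabinet 0.59 [255.2, 74.6, 136.2, 142.7] 322.03 142.03 16813
release_pin 0.41 [165.1, 259.1, 13.7, 12.9] 171.73 265.64 85
block_hole 0.77 [208.2, 233.2, 24.3, 27.6] 219.54 245.06 574
block_hole 0.61 [164.8, 243.6, 25.7, 27.4] 178.51 256.3 572
block_hole 0.23 [167.3, 259.4, 11.2, 12.9] 171.8 265.65 86
gauge_case 0.79 [425.9, 237.1, 26.2, 34.4] 439.83 255.02 767
dial_gauge 0.83 [152.5, 175.0, 18.4, 24.1] 162.62 186.74 277
dial_gauge 0.5 [251.6, 75.7, 141.2, 142.2] 322.0 142.18 17339
v_block 0.61 [441.5, 176.1, 22.3, 18.5] 453.48 186.96 302
micrometer 0.68 [312.1, 117.2, 17.1, 46.1] 317.0 135.0 318
micrometer 0.21 [253.0, 72.8, 141.2, 146.9] 322.11 142.29 17433
```

View pics/topcab.png

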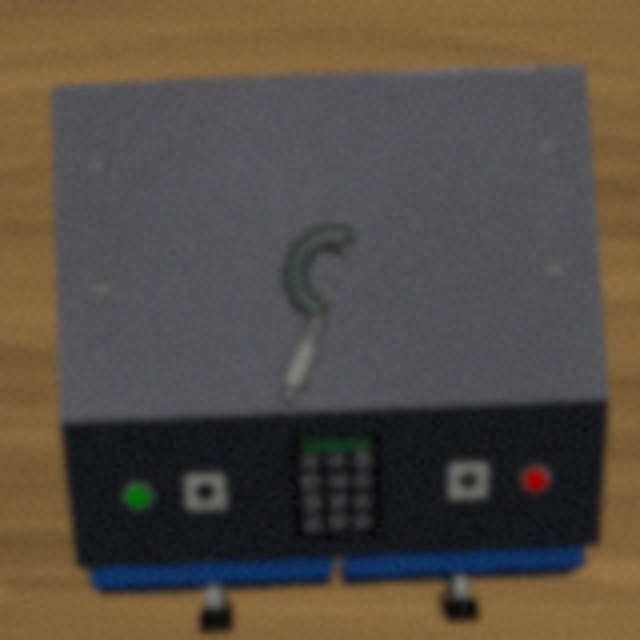

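View pics/topblk.png

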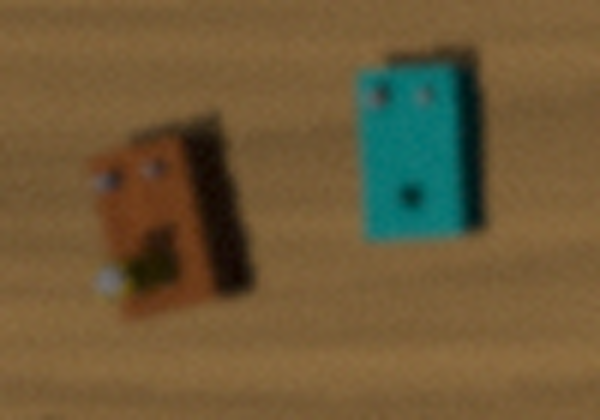

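```bash
cat >> h.py <<'E'
n35=np.array([-np.sin(np.radians(35)),0,np.cos(np.radians(35))])  # panel normal in cabinet frame
E
python3 - <<'E'
from h import *
cp=viewer.camera_params("top")
px=np.array([[206,492],[468,481],[138,496],[536,480],[53,87],[583,67],[607,403],[63,422]],float)
px=(px+.5)/4-.5+[240,60]
L=np.array([-.115,0.,.1295])
M=np.array([L+[0,.088,0],L+[0,-.088,0],L+[0,.133,0]+.006*n35,L+[0,-.133,0]+.006*n35,[.16,.18,.161],[.16,-.18,.161],[-.07,-.18,.161],[-.07,.18,.161]])
def f(p):
    Rm,t=cabT(*p); return (proj(M@Rm.T+t,cp)-px).ravel()
s=least_squares(f,[.75,0,0]); print(s.x,np.degrees(s.x[2])); print(f(s.x).reshape(-1,2).round(2))
Rm,t=cabT(*s.x)
print("holeR",Rm@(L+[0,-.088,0])+t,"knobR",Rm@[-.184,-.088,.05]+t)
# block: brown top corners in crop
c=lambda u,v:(np.array([u,v])+.5)/6-.5+[150,220]
# corners: (90,160)?(185,135)(218,295)(122,320)
for q in [(90,160),(185,135),(218,295),(122,320)]: print(at_z(c(*q),cp,.062).round(4))
for q in [(357,70),(460,62),(470,235),(368,242),(411,195)]: print("tq",at_z(c(*q),cp,.062).round(4))
print("pin top",at_z(c(111,281),cp,.132).round(4))
E
```

```text
[ 0.75820089 -0.03550142  0.03300597] 1.8911029360086056
[[-0.18 -0.07]
 [ 0.02 -0.01]
 [-0.12  0.68]
 [ 0.08  0.59]
 [-0.42 -0.46]
 [ 0.91 -0.48]
 [ 0.6  -0.57]
 [-0.86  0.22]]
holeR [ 0.64616752 -0.12724849  0.1295    ] knobR [ 0.5772051  -0.12952548  0.05      ]
[0.4714 0.4116 0.062 ]
[0.483  0.3659 0.062 ]
[0.4081 0.3494 0.062 ]
[0.3963 0.3953 0.062 ]
tq [0.5132 0.284  0.062 ]
tq [0.5167 0.2351 0.062 ]
tq [0.4358 0.23   0.062 ]
tq [0.4327 0.2782 0.062 ]
tq [0.4546 0.258  0.062 ]
pin top [0.4193 0.3762 0.132 ]
```

```bash
cat >> h.py <<'E'
def tool():
    s=r.get_state(); return np.array(s["tool_pos"]),R.from_quat(s["eef_rot"]).as_matrix(),s
def togo(target,yawdeg=None):
    """cm shift in tool axes to the world target; yaw deg to bring tool y to world heading yawdeg+90"""
    p,Rt,s=tool(); d=Rt.T@(np.array(target)-p)*100
    print("pos",p.round(4),"shift cm",d.round(2),"tool x heading",np.degrees(np.arctan2(Rt[1,0],Rt[0,0])).round(2))
    return d
E
python3 - <<'E'
from h import *
p,Rt,s=tool(); cp=viewer.camera_params("wrist"); M=cp["world_to_cam"]
C=-M[:3,:3].T@M[:3,3]; print("cam in tool",Rt.T@(C-p), "look", Rt.T@(-M[2,:3]))
print(Rt.round(3))
# candidate viewing pos
for P in [[.36,.39,.26],[.38,.38,.26],[.40,.38,.26]]:
    M2=M.copy(); M2[:3,3]=M[:3,3]-M[:3,:3]@(np.array(P)-p); c2=dict(cp,world_to_cam=M2)
    print(P,proj([[.4195,.3762,.132],[.4195,.3762,.062],[.477,.389,.062]],c2).round(0).tolist()); togo(P)
E
```

```text
cam in tool [ 0.0769761   0.00091774 -0.15864358] look [-2.93598187e-01  1.53689556e-04  9.55928910e-01]
[[-0.956  0.292  0.   ]
 [ 0.292  0.956  0.   ]
 [ 0.     0.    -1.   ]]
[0.36, 0.39, 0.26] [[322.0, 248.0], [321.0, 222.0], [345.0, 261.0]]
pos [0.1828 0.5977 0.2257] shift cm [-23.02 -14.68  -3.43] tool x heading 163.0
[0.38, 0.38, 0.26] [[326.0, 227.0], [324.0, 204.0], [348.0, 244.0]]
pos [0.1828 0.5977 0.2257] shift cm [-25.23 -15.05  -3.43] tool x heading 163.0
[0.4, 0.38, 0.26] [[319.0, 207.0], [319.0, 188.0], [344.0, 230.0]]
pos [0.1828 0.5977 0.2257] shift cm [-27.14 -14.47  -3.43] tool x heading 163.0
```

```bash
python3 -m inch '[[0,[-10,-6,-3.4],0],[0,[-18,-11,-3.4],0],[0,[-25.2,-15,-3.4],0],[0,[-25.2,-15,-3.4],0],[0,[-25.2,-15,-3.4],0],[0,[-25.2,-15,-3.4],0],[0,[-25.2,-15,-3.4],0],[0,[-25.2,-15,-3.4],0],[0,[-25.2,-15,-3.4],0],[0,[-25.2,-15,-3.4],0]]'
python3 - <<'E'
from h import *
im=viewer.snapshot("wrist"); cp=viewer.camera_params("wrist"); np.save("cpw1.npy",cp,allow_pickle=True)
cv2.imwrite("pics/w1full.png",im[:,:,::-1]); crop(im,240,120,440,270,4,"w1.png")
for n in ["release_pin","block_hole"]:
    for o in viewer.outline_of("wrist",n)[:3]:
        ys,xs=np.nonzero(o["pixels"]); print(n,round(o["p"],2),o["bbox"],xs.mean().round(2),ys.mean().round(2),len(xs))
print(tool()[0])
E
```

```text
clock: 1.85
tool_pos: [0.3785, 0.3821, 0.2597]
eef_rot: [0.146, 0.989, 0.0, -0.0]
contact_force: [-0.2, -0.1, -1.3]
opening: 0.998
release_pin 0.94 [314.0, 198.2, 22.7, 35.9] 325.31 216.15 689
block_hole 0.63 [219.5, 221.1, 60.9, 79.8] 251.64 260.32 3153
block_hole 0.55 [301.8, 168.9, 66.5, 84.8] 333.66 209.8 2612
[0.3789604  0.38152    0.25963652]
```

View pics/w1.png

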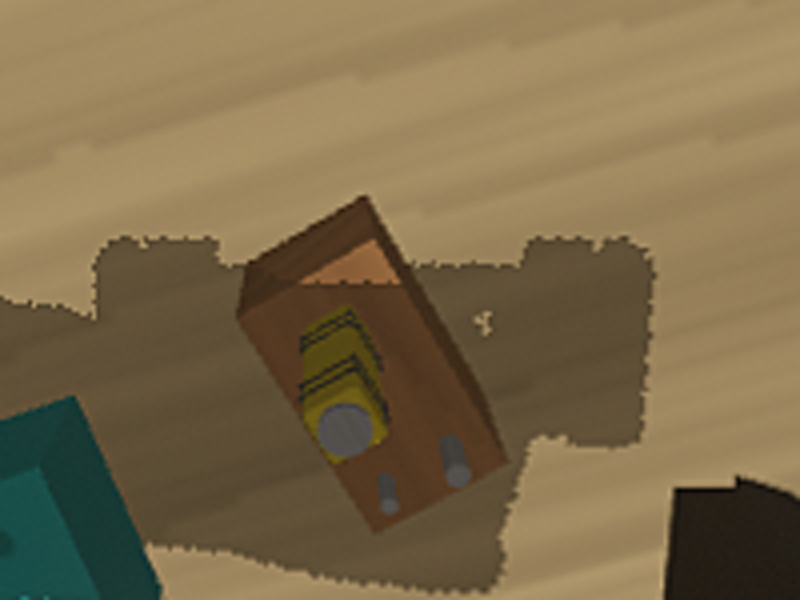

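View pics/w1full.png

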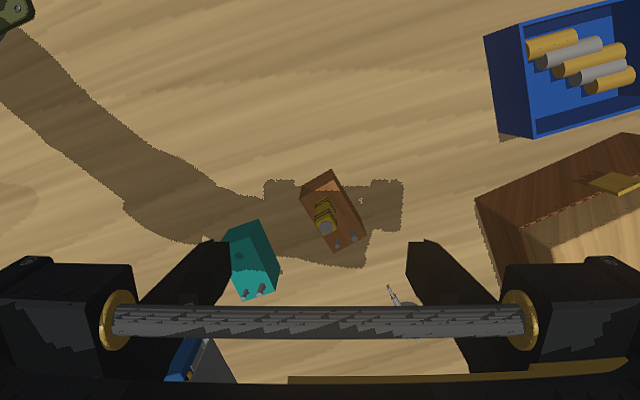

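Run:
```python
from h import *
cp=np.load("cpw1.npy",allow_pickle=True).item()
c=lambda u,v:(np.array([u,v])+.5)/4-.5+[240,120]
px=[(238,316),(372,238),(507,462),(376,532)]
W=[at_z(c(*q),cp,.062) for q in px]
for w in W: print(w.round(4))
print([np.linalg.norm(W[i]-W[(i+1)%4]).round(4) for i in range(4)])
M=np.array([[-.04,.023],[-.04,-.023],[.04,-.023],[.04,.023]])
pp=np.array([c(*q) for q in px])
def f(p,m=M):
    Rm=R.from_euler('z',p[2]).as_matrix(); P=np.c_[M,np.full(4,.062)]@Rm.T+[p[0],p[1],0]
    return (proj(P,cp)-pp).ravel()
best=min([least_squares(f,[.44,.38,a]) for a in (.2,)],key=lambda s:s.cost)
# flipped labelling
s=best; print(s.x,np.degrees(s.x[2]),s.cost,s.fun.round(2))
h=s.x[:2]-.02*np.array([np.cos(s.x[2]),np.sin(s.x[2])]); print("hole",h)
print("gauges",[proj([[*(s.x[:2]+R.from_euler('z',s.x[2]).as_matrix()[:2,:2]@np.array([.026,y])),.084]],cp) for y in (-.01,.01)])
# pin top disc centre (345,430); 
print("pin top",at_z(c(345,430),cp,.132).round(4), at_z(c(345,430),cp,.134).round(4))
# handle corners at top face: (303,410)?,(343,463),(387,438),(358,385)
for q in [(303,407),(341,463),(387,438),(356,378)]: print(at_z(c(*q),cp,.132).round(4))
```

```text
[0.4037 0.3526 0.062 ]
[0.3928 0.3956 0.062 ]
[0.47  0.415 0.062]
[0.4807 0.3715 0.062 ]
[np.float64(0.0444), np.float64(0.0796), np.float64(0.0448), np.float64(0.0793)]
[0.43778526 0.38307394 0.2893761 ] 16.580029329719824 2967.248752503152 [ 31.91 -18.95 -35.32  22.06 -31.54  18.71  33.88 -18.16]
hole [0.41861682 0.37736685]
gauges [array([[338.83988665, 247.60144503]]), array([[353.96351587, 238.60230716]])]
pin top [0.4185 0.3784 0.132 ] [0.4177 0.3786 0.134 ]
[0.4101 0.3706 0.132 ]
[0.4263 0.3751 0.132 ]
[0.4233 0.3874 0.132 ]
[0.4067 0.3846 0.132 ]
```

The close crop confirms it: brown block, yellow handle with a grey top disc at about (326,227), and the turquoise block kept apart at (250,260). The handle and block yaw is about 14°, and the hole is at about (0.418, 0.3785).

Run:
```python
from h import *
togo([.418,.3785,.18])
```

```text
pos [0.379  0.3815 0.2596] shift cm [-3.83  0.84  7.96] tool x heading 163.13
```

```bash
python3 -m inch '[[0,[-2,0.4,4],-8],[0,[-3.8,0.8,8],-16],[0,[-3.8,0.8,8],-24],[0,[-3.8,0.8,8],-31],[0,[-3.8,0.8,8],-31],[0,[-3.8,0.8,8],-31],[0,[-3.8,0.8,8],-31]]'
python3 - <<'E'
from h import *
im=viewer.snapshot("wrist"); cp=viewer.camera_params("wrist"); np.save("cpw2.npy",cp,allow_pickle=True)
cv2.imwrite("pics/w2full.png",im[:,:,::-1])
togo([.418,.3785,.092])
E
```

```text
clock: 2.7
tool_pos: [0.4185, 0.3774, 0.1801]
eef_rot: [-0.121, 0.993, 0.0, 0.0]
contact_force: [0.2, 0.7, 0.0]
opening: 1.002
pos [0.4185 0.3774 0.1801] shift cm [0.02 0.12 8.81] tool x heading -166.07
```

View pics/w2full.png

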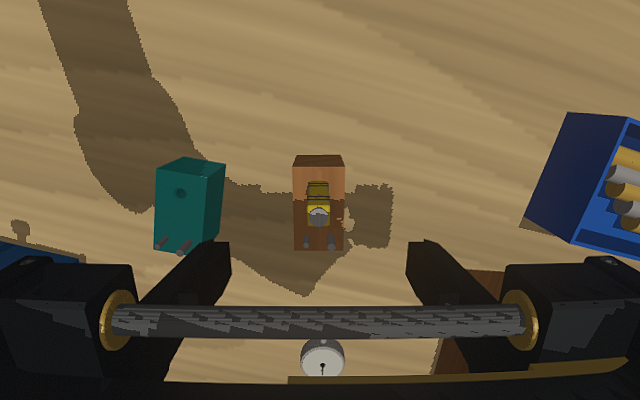

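Run:
```python
from h import *
im=cv2.imread("pics/w2full.png")[:,:,::-1]; crop(im,280,145,360,255,7,"w2.png")
```

```text
(no output)
```

View pics/w2.png

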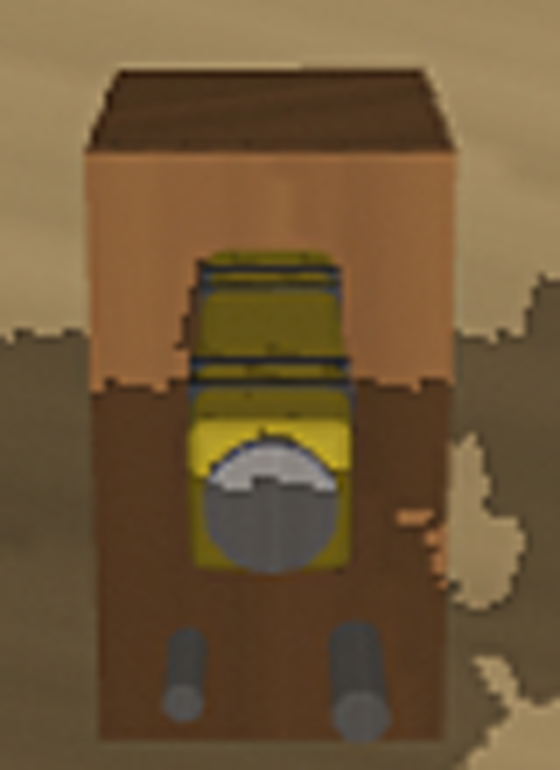

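Run:
```python
from h import *
cp=np.load("cpw2.npy",allow_pickle=True).item()
c=lambda u,v:(np.array([u,v])+.5)/7-.5+[280,145]
p,Rt,s=tool()
W=np.array([at_z(c(*q),cp,.062) for q in [(88,150),(455,150),(443,740),(98,740)]])
T=(W-p)@Rt; print(T.round(4)[:,:2], T.mean(0).round(4))
print("hole in tool", T.mean(0)+[.02,0,0], "hole world",p+Rt@(T.mean(0)+[.02,0,0]))
t=Rt.T@(at_z(c(271,500),cp,.132)-p); print("pintop tool",t)
```

```text
[[ 0.0206 -0.0212]
 [ 0.0205  0.0241]
 [-0.0595  0.0244]
 [-0.0595 -0.0218]] [-0.0195  0.0014  0.1181]
hole in tool [0.00051842 0.00138071 0.11806311] hole world [0.41770001 0.37865733 0.06198718]
pintop tool [0.00040464 0.00135351 0.04805035]
```

```bash
python3 -m inch '[[0,[0,0.13,4],0],[0,[0,0.13,7],0],[0,[0,0.13,8.8],0],[0,[0,0.13,8.8],0],[0,[0,0.13,8.8],0],[0,[0,0.13,8.8],0],[1,[0,0.13,8.8],0],[1,[0,0.13,8.8],0],[1,[0,0.13,8.8],0],[1,[0,0.13,8.8],0],[1,[0,0.13,8.8],0],[1,[0,0.13,8.8],0],[1,[0,0.13,8.8],0],[1,[0,0.13,8.8],0]]' 15
python3 - <<'E'
from h import *
im=viewer.snapshot("wrist"); cv2.imwrite("pics/w3.png",im[:,:,::-1])
s=r.get_state(); print(s["contact_force"],s["moment"],s["opening"]*88)
E
```

```text
clock: 4.15
tool_pos: [0.4182, 0.3784, 0.0917]
eef_rot: [-0.122, 0.993, 0.0, -0.0]
contact_force: [0.5, 0.9, 0.6]
opening: 0.299
[-0.66333067  0.15637941  1.00553657] [ 0.01624577 -0.00143217 -0.02317235] 22.326686903889662
```

View pics/w3.png

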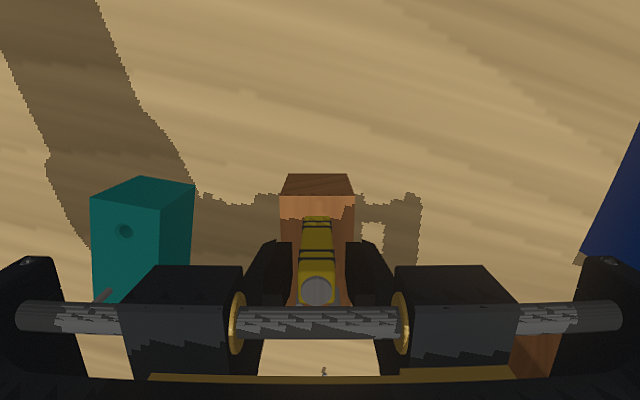

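```bash
python3 -m inch '[[1,[0,0,0],0],[1,[0,0,0],0],[1,[0,0,0],0],[1,[0,0,0],0]]' 15
python3 -m inch '[[1,[0,0,-1.5],0],[1,[0,0,-3],0],[1,[0,0,-4.9],0],[1,[0,0,-4.9],0],[1,[0,0,-4.9],0],[1,[0,0,-4.9],0]]' 15
python3 - <<'E'
from h import *
im=viewer.snapshot("wrist"); cv2.imwrite("pics/w4.png",im[:,:,::-1])
im=viewer.snapshot("scene"); crop(im,420,150,560,260,5,"s4.png")
s=r.get_state(); print(s["contact_force"],s["moment"],s["opening"]*88)
E
```

```text
clock: 4.6
tool_pos: [0.4182, 0.3783, 0.0917]
eef_rot: [-0.122, 0.993, -0.0, -0.0]
contact_force: [0.1, -0.1, -0.4]
opening: 0.18
clock: 5.2
tool_pos: [0.4178, 0.3778, 0.1398]
eef_rot: [-0.122, 0.993, -0.001, -0.001]
contact_force: [0.2, 0.7, -1.1]
opening: 0.184
[ 0.21033547  0.56728933 -0.49757859] [ 0.06185876 -0.01159084  0.02450352] 15.968465436316517
```

View pics/s4.png

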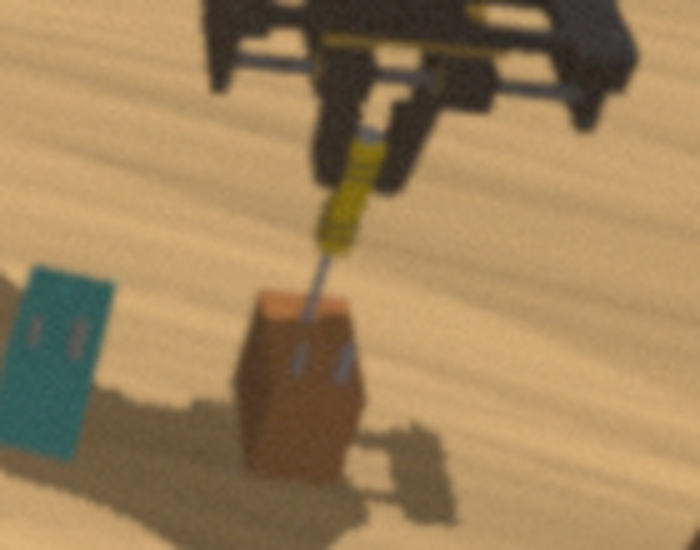

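View pics/w4.png

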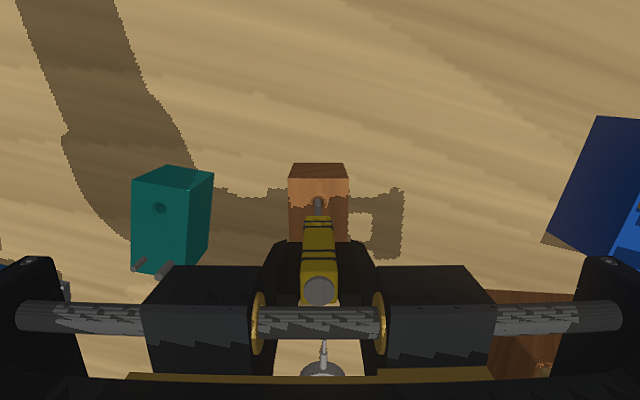

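The handle is gripped across 16 mm, with the tip still about 6 mm in the hole (wrist view, pin at (318,205)). Now I'll tilt it 35° in the jaws, levering it on the hole's rim with a light grip.

```bash
python3 -m inch '[[1,[0.2,0,0],0],[1,[0.2,0,0],0],[1,[0.95,0,0],0],[1,[1.7,0,0.1],0],[1,[2.4,0,0.25],0],[1,[2.4,0,0.25],0],[1,[3.15,0,0.45],0],[1,[3.85,0,0.7],0],[1,[3.85,0,0.7],0],[1,[4.5,0,1.05],0],[1,[5.2,0,1.4],0],[1,[5.2,0,1.4],0],[1,[5.2,0,1.4],0]]' 4
python3 - <<'E'
from h import *
im=viewer.snapshot("wrist"); cv2.imwrite("pics/w5.png",im[:,:,::-1])
im=viewer.snapshot("scene"); crop(im,420,150,560,260,5,"s5.png")
s=r.get_state(); print(s["contact_force"],s["moment"],s["opening"]*88)
E
```

```text
clock: 6.6
tool_pos: [0.3674, 0.3657, 0.1266]
eef_rot: [-0.122, 0.993, -0.0, -0.0]
contact_force: [-0.0, -1.0, -0.6]
opening: 0.18
[ 0.03610192 -0.14854585  0.07832154] [0.00858866 0.15274317 0.02943327] 15.90209130118043
```

View pics/s5.png

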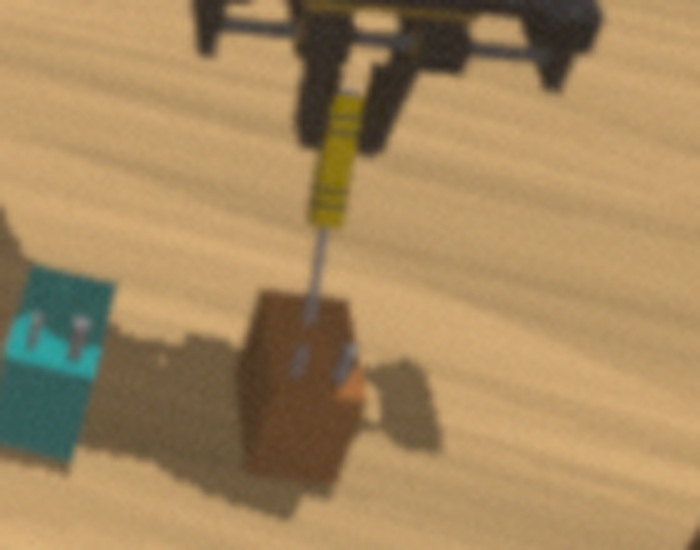

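View pics/w5.png

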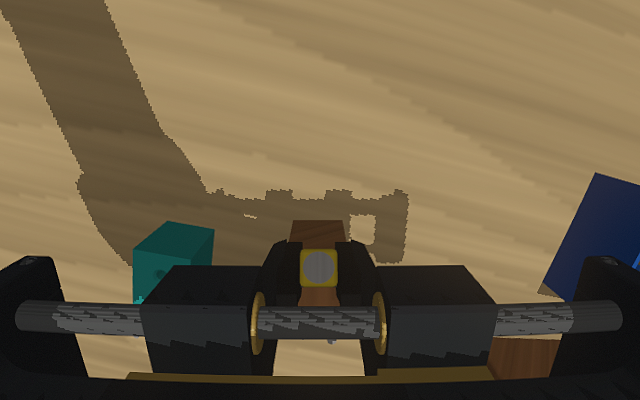

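```bash
python3 -m inch '[[1,[0,0,0],0],[1,[0,0,0],0],[1,[2,0,-3],0],[1,[4,0,-6],0],[1,[4,0,-6],0],[1,[4,0,-6],0],[1,[4,0,-6],0]]' 35
cat >> h.py <<'E'
def pinpts(th, L=0.035, off=0.0):
    """tool-frame points: handle top, shoulder, tip for tilt th (deg), L from grasp to shoulder along pin"""
    t=np.radians(th); u=np.array([np.sin(t),0,-np.cos(t)]); g=np.array([off,0,-.005])
    return np.array([g+u*(.070-L), g-u*L, g-u*(L+.055)])
E
python3 - <<'E'
from h import *
p,Rt,s=tool()
im=viewer.snapshot("wrist"); cp=viewer.camera_params("wrist"); cv2.imwrite("pics/w6.png",im[:,:,::-1])
p2,Rt2,_=tool(); cs=viewer.camera_params("scene"); im2=viewer.snapshot("scene")
cv2.imwrite("pics/s6full.png",im2[:,:,::-1])
for th in (25,30,35,40):
    P=pinpts(th)@Rt2.T+p2; print(th,proj(P,cp).round(1).tolist(),proj(P,cs).round(1).tolist())
c=proj(p2[None],cs)[0].astype(int); print(c)
np.savez("m6.npz",p=p2,R=Rt2); np.save("cpw6.npy",cp,allow_pickle=True)
x0,y0=max(0,c[0]-60),max(0,c[1]-60); print(x0,y0); crop(im2,x0,y0,x0+120,y0+120,5,"s6.png")
crop(im,270,200,370,340,5,"w6c.png")
print(s["contact_force"],s["moment"],s["opening"]*88)
E
```

```text
clock: 7.4
tool_pos: [0.3296, 0.3558, 0.1861]
eef_rot: [-0.121, 0.993, -0.0, -0.0]
contact_force: [1.2, -0.2, -0.9]
opening: 0.176
25 [[315.1, 254.1], [316.2, 250.5], [316.6, 249.1]] [[492.4, 139.8], [487.5, 166.5], [483.8, 186.8]]
30 [[315.1, 246.7], [316.2, 255.5], [316.6, 259.1]] [[492.1, 139.7], [487.8, 166.6], [484.4, 187.3]]
35 [[315.1, 239.4], [316.2, 260.4], [316.6, 269.2]] [[491.8, 139.8], [488.1, 166.6], [485.1, 187.5]]
40 [[315.2, 232.2], [316.1, 265.3], [316.6, 279.4]] [[491.5, 139.9], [488.4, 166.6], [485.8, 187.5]]
[489 154]
429 94
[ 1.22272512 -0.18416601 -0.87127469] [ 0.05283946 -0.02470071 -0.00454896] 15.453122569861652
```

View pics/s6.png

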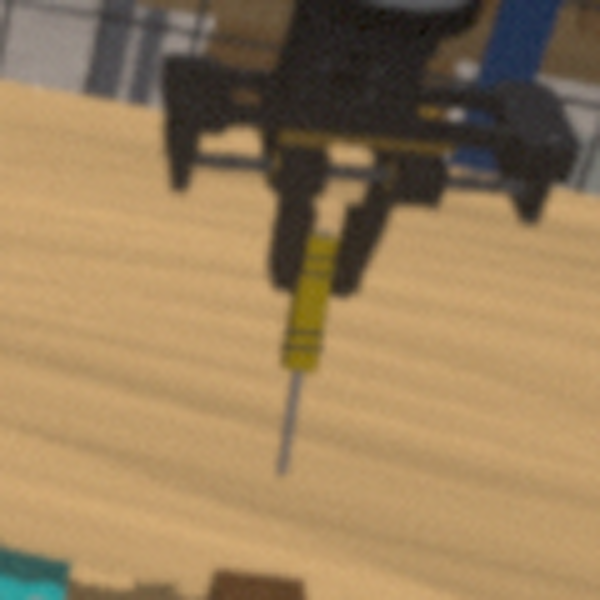

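View pics/w6c.png

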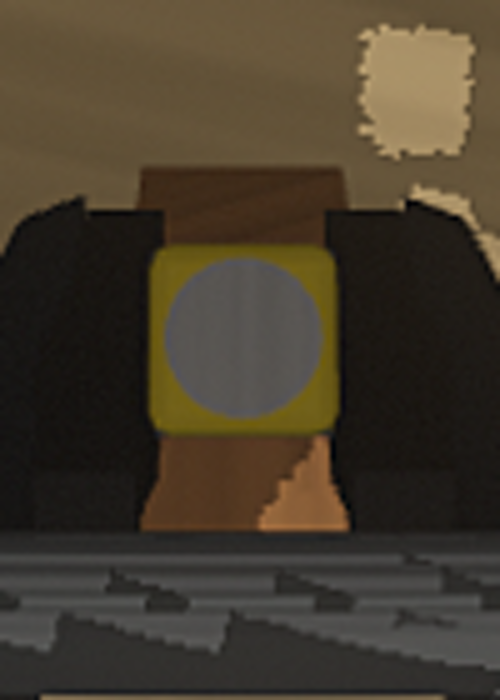

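```bash
python3 -m inch '[[1,[0,0,0],8.5],[1,[0,0,0],17],[1,[0,0,0],25.5],[1,[0,0,0],34],[1,[0,0,0],42.5],[1,[0,0,0],51],[1,[0,0,0],59.5],[1,[0,0,0],68],[1,[0,0,0],75],[1,[0,0,0],75],[1,[0,0,0],75],[1,[0,0,0],75]]'
python3 - <<'E'
from h import *
from scipy.optimize import least_squares
p,Rt,s=tool(); cs=viewer.camera_params("scene"); im2=viewer.snapshot("scene")
for th in (25,30,35):
    P=pinpts(th)@Rt.T+p; print(th,proj(P,cs).round(1).tolist())
np.savez("m7.npz",p=p,R=Rt)
c=proj(p[None],cs)[0].astype(int); x0,y0=max(0,c[0]-60),max(0,c[1]-60); print(x0,y0); crop(im2,x0,y0,x0+120,y0+120,6,"s7.png"); print(s["q"])
E
```

```text
clock: 8.7
tool_pos: [0.329, 0.356, 0.1864]
eef_rot: [0.507, 0.862, -0.0, -0.0]
contact_force: [0.0, -0.6, -0.6]
opening: 0.178
25 [[498.9, 142.3], [481.6, 163.3], [468.9, 178.9]]
30 [[499.8, 142.7], [480.8, 162.9], [466.7, 177.9]]
35 [[500.6, 143.2], [480.0, 162.5], [464.7, 176.8]]
429 94
[-0.94576948  0.57255279  0.04045015  2.02894047 -0.04260267  0.54140137
 -0.36715715]
```

View pics/s7.png

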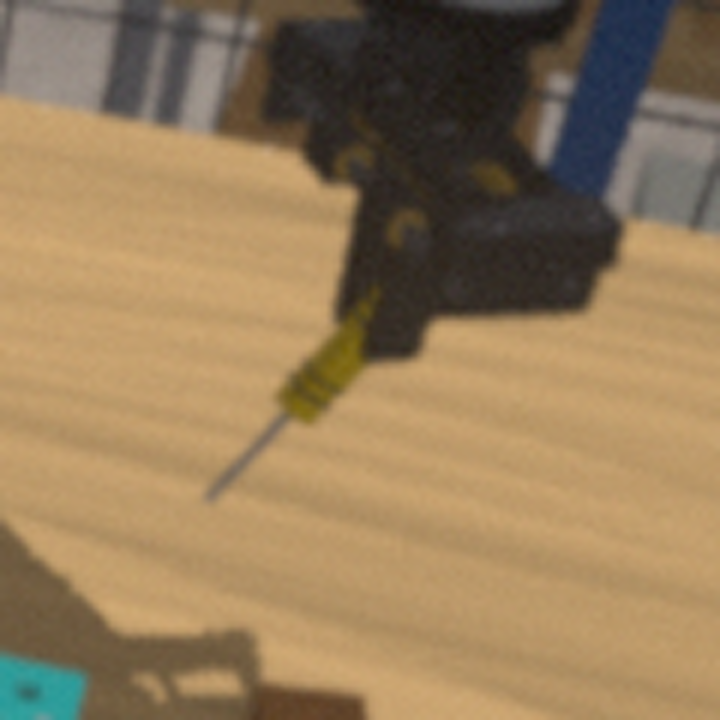

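Run:
```python
from h import *
im=viewer.snapshot("scene").astype(float); cs=viewer.camera_params("scene")
cv2.imwrite("pics/s7full.png",im[:,:,::-1])
g=im.sum(2)
# along pin: for t from tip to shoulder sample perpendicular profile
a=np.array([464.5,176.3]); b=np.array([476.5,164.0]); u=(b-a)/np.linalg.norm(b-a); n=np.array([-u[1],u[0]])
def prof(c,hw=4,ch=g):
    k=np.arange(-hw,hw+.01,.25); pts=(c+np.outer(k,n)).astype(np.float32)
    v=cv2.remap(ch.astype(np.float32),pts[:,0].reshape(1,-1),pts[:,1].reshape(1,-1),cv2.INTER_LINEAR)[0]
    bg=np.interp(k,[-hw,hw],[v[:3].mean(),v[-3:].mean()]); w=np.clip(bg-v,0,None); w[w<.3*w.max()]=0
    return (w*k).sum()/w.sum(), w.max()
pts=[]
for t in np.arange(0,1.01,.1):
    o,m=prof(a+t*(b-a)); pts.append(a+t*(b-a)+o*n); print(t.round(1),o.round(2),m.round(0),pts[-1].round(2))
pts=np.array(pts[1:-1]); vx,vy,_,_=cv2.fitLine(pts.astype(np.float32),cv2.DIST_L2,0,.01,.01).ravel(); print("pin angle",np.degrees(np.arctan2(abs(vx),abs(vy))))
# yellow handle centroid line
Y=(im[:,:,0]-im[:,:,2]>60)&(im[:,:,0]<190); Y[:,:470]=0;Y[:,495:]=0;Y[:135]=0;Y[170:]=0
hsv=cv2.cvtColor(im.astype(np.uint8),cv2.COLOR_RGB2HSV); print(hsv[157,484],hsv[150,460])
m=np.load("m7.npz")
for th in (25,28,30,32,35,38):
    P=proj(pinpts(th)@m["R"].T+m["p"],cs); d=P[1]-P[2]; print(th,np.degrees(np.arctan2(abs(d[0]),abs(d[1]))).round(2))
```

```text
0.0 -0.84 74.0 [463.9  175.72]
0.1 -0.87 88.0 [465.08 174.47]
0.2 -0.68 105.0 [466.41 173.36]
0.3 -0.74 92.0 [467.57 172.09]
0.4 -0.86 99.0 [468.68 170.78]
0.5 -0.75 104.0 [469.96 169.63]
0.6 -0.87 97.0 [471.08 168.31]
0.7 -0.97 111.0 [472.21 167.01]
0.8 -0.91 119.0 [473.45 165.83]
0.9 -1.1 107.0 [474.51 164.46]
1.0 -1.05 116.0 [475.75 163.27]
pin angle 43.15402
[ 23 191 116] [ 17 111 198]
25 39.42
28 41.74
30 43.27
32 44.77
35 46.98
38 49.16[ WARN:0@1.808] global loadsave.cpp:1063 imwrite_ Unsupported depth image for selected encoder is fallbacked to CV_8U.
```

Run:
```python
from h import *
cs=viewer.camera_params("scene"); cw=np.load("cpw6.npy",allow_pickle=True).item()
m6=np.load("m6.npz"); m7=np.load("m7.npz")
f5=lambda u,v,x,y,k:(np.array([u,v])+.5)/k-.5+[x,y]
o6=np.array([f5(322,235,429,94,5),f5(299,368,429,94,5),f5(281,472,429,94,5)])
o7=np.array([f5(291,412,429,94,6),f5(210,497,429,94,6)])
ow=f5(244,337,270,200,5)
def res(q,full=False):
    th,L,off,by,bx,bv=q
    P=pinpts(th,L,off)+[0,by,0]
    a=proj(P@m6["R"].T+m6["p"],cs)+[bx,bv]-o6; b=proj(P[1:]@m7["R"].T+m7["p"],cs)+[bx,bv]-o7
    w=(proj(P[:1]@m6["R"].T+m6["p"],cw)-ow)*.5
    pr=np.array([bx/1.,bv/1.,by/.001])
    return np.r_[a.ravel(),b.ravel(),w.ravel(),pr]
s=least_squares(res,[30,.035,0,0,0,0],x_scale=[1,.001,.001,.001,1,1]); print(s.x); print(s.fun.round(2))
J=np.linalg.inv(s.jac.T@s.jac); print(np.sqrt(np.diag(J)))
```

```text
[ 3.08106864e+01  3.17225211e-02 -1.02247344e-02  7.40739869e-04
 -3.25796463e-01 -2.66743700e-01]
[-0.25 -0.37  0.07  0.13  0.33  0.23  0.47 -0.24 -0.29  0.51 -0.74  0.05
 -0.33 -0.27  0.74]
[1.62872806e+00 3.26005382e-03 1.41414532e-03 6.16196350e-04
 5.23486401e-01 9.45135633e-01]
```

Run:
```python
from h import *
cw=np.load("cpw6.npy",allow_pickle=True).item(); m6=np.load("m6.npz")
for th,L,off in [(0,.035,0),(0,.035,.005),(0,.035,-.005),(30.8,.0317,-.0102),(30,.035,0),(33,.035,-.01)]:
    print(th,L,off,proj(pinpts(th,L,off)@m6["R"].T+m6["p"],cw).round(1)[0])
```

```text
0 0.035 0 [315.2 289.5]
0 0.035 0.005 [315.1 279. ]
0 0.035 -0.005 [315.2 299.6]
30.8 0.0317 -0.0102 [315.1 267.1]
30 0.035 0 [315.1 246.7]
33 0.035 -0.01 [315.2 263.7]
```

Run:
```python
import cv2
for n in ("w3","w4"):
    im=cv2.imread(f"pics/{n}.png"); cv2.imwrite(f"pics/{n}c.png",cv2.resize(im[190:330,270:370],None,fx=5,fy=5,interpolation=cv2.INTER_CUBIC))
```

```text
(no output)
```

View pics/w4c.png

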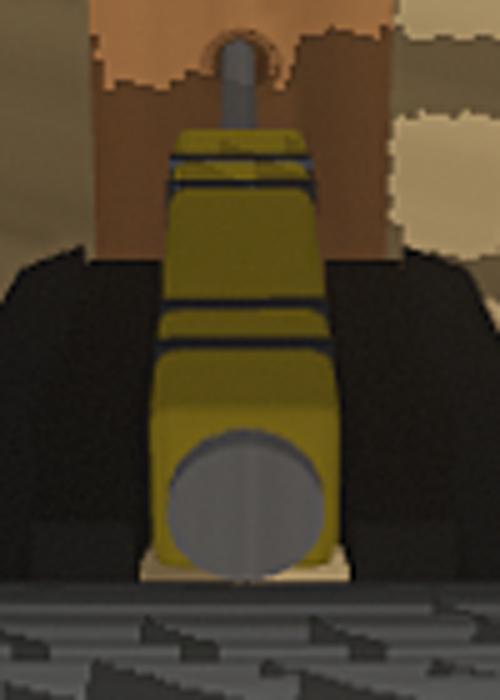

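```bash
cat >> h.py <<'E'
PIN=dict(th=30.8,L=.0317,off=-.0102,by=.0007)
def tip_tool(): 
    return pinpts(PIN["th"],PIN["L"],PIN["off"])[2]+[0,PIN["by"],0]
CAB=[.75820,-.03550,.03301]
def Rhead(deg): # tool rotation, pointing down, tool x heading deg
    a=np.radians(deg); x=np.array([np.cos(a),np.sin(a),0]); z=np.array([0,0,-1.]); return np.c_[x,np.cross(z,x),z]
def cabpt(q): 
    Rm,t=cabT(*CAB); return Rm@np.array(q)+t
E
python3 - <<'E'
from h import *
Rd=Rhead(180+np.degrees(CAB[2])); t=np.radians(PIN["th"])
print(tip_tool())
u=np.array([-np.sin(t),0,np.cos(t)])
for d,dy in [(.04,.05),(.03,0)]:
    tip=cabpt(np.array([-.115,-.088,.1295])+u*d+[0,dy,0]); T=tip-Rd@tip_tool(); print("TCP",T.round(4)); togo(T)
E
```

```text
[-0.05459412  0.0007      0.06947182]
TCP [ 0.5695 -0.0805  0.2333]
pos [0.329  0.356  0.1866] shift cm [-49.83  -0.18  -4.68] tool x heading 119.05
TCP [ 0.5763 -0.1303  0.2247]
pos [0.329  0.356  0.1866] shift cm [-54.51  -2.01  -3.82] tool x heading 119.05
```

```bash
python3 -m inch '[[1,[-2,0,-2],-2],[1,[-5,0,-4.7],-6],[1,[-8.5,0,-4.7],-11],[1,[-12,0,-4.7],-16],[1,[-16,0,-4.7],-21],[1,[-20,0,-4.7],-26],[1,[-24,0,-4.7],-31],[1,[-28,0,-4.7],-36],[1,[-32,0,-4.7],-41],[1,[-36,0,-4.7],-46],[1,[-40,-0.1,-4.7],-51],[1,[-44,-0.1,-4.7],-56],[1,[-47.5,-0.2,-4.7],-60],[1,[-49.8,-0.2,-4.7],-62.9],[1,[-49.8,-0.2,-4.7],-62.9],[1,[-49.8,-0.2,-4.7],-62.9],[1,[-49.8,-0.2,-4.7],-62.9]]'
python3 - <<'E'
from h import *
p,Rt,s=tool(); im=viewer.snapshot("wrist"); cw=viewer.camera_params("wrist"); cv2.imwrite("pics/w8.png",im[:,:,::-1]); np.save("cpw8.npy",cw,allow_pickle=True); np.savez("m8.npz",p=p,R=Rt)
it=viewer.snapshot("top"); ct=viewer.camera_params("top"); cv2.imwrite("pics/t8.png",it[:,:,::-1])
crop(it,290,130,400,230,6,"t8c.png")
print(p,s["contact_force"])
h=cabpt([-.115,-.088,.1295])
print("hole pred wrist",proj(h[None],cw),"top",proj(h[None],ct),"tip top",proj((p+Rt@tip_tool())[None],ct),"tip wrist",proj((p+Rt@tip_tool())[None],cw))
E
```

```text
clock: 10.5
tool_pos: [0.5681, -0.0788, 0.2337]
eef_rot: [-0.017, 1.0, 0.001, -0.0]
contact_force: [-0.3, 0.5, -0.3]
opening: 0.18
[ 0.56805629 -0.07878623  0.23368719] [-0.30975296  0.45748376 -0.31736702]
hole pred wrist [[260.72209486 273.95059109]] top [[356.6469566  179.86471375]] tip top [[338.57269346 187.18449685]] tip wrist [[317.50612929 272.23412785]]
```

View pics/w8.png

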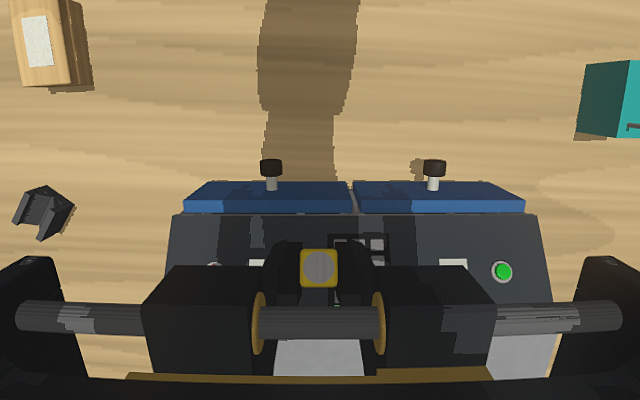

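View pics/t8c.png

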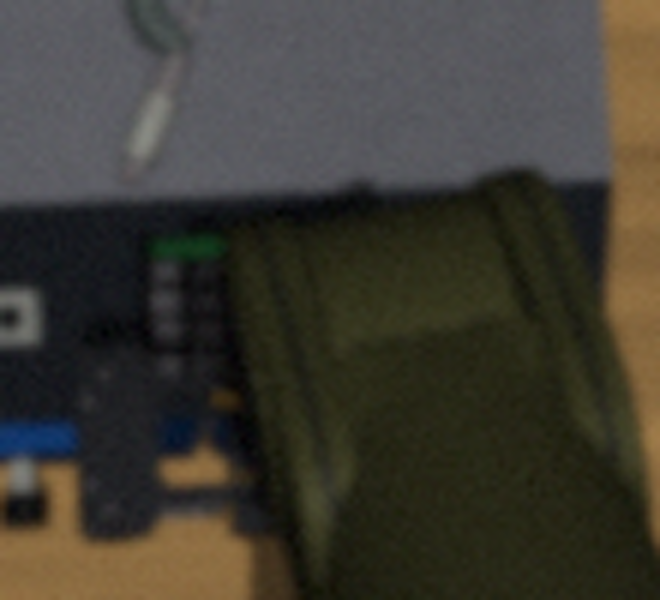

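```bash
python3 -m inch '[[1,[-1,0,-4],0],[1,[-4,0,-6],0],[1,[-8,0,-6],0],[1,[-8,0,-6],0],[1,[-8,0,-6],0],[1,[-8,0,-6],0]]'
python3 - <<'E'
from h import *
p,Rt,s=tool(); im=viewer.snapshot("wrist"); cw=viewer.camera_params("wrist"); cv2.imwrite("pics/w9.png",im[:,:,::-1]); np.save("cpw9.npy",cw,allow_pickle=True); np.savez("m9.npz",p=p,R=Rt)
crop(im,200,120,440,260,3,"w9a.png")
print(p,s["contact_force"])
for y in (.133,.088,-.088,-.133): print(proj(cabpt([-.115,y,.1295])[None],cw))
E
```

```text
clock: 11.2
tool_pos: [0.6471, -0.0773, 0.2932]
eef_rot: [-0.017, 1.0, -0.0, -0.001]
contact_force: [0.0, -1.2, -0.0]
opening: 0.178
[ 0.64714113 -0.07730584  0.29324606] [ 0.03463089 -1.15199763 -0.01540391]
[[483.20663637 175.4659988 ]]
[[440.59456424 175.26315162]]
[[268.17226227 175.02342655]]
[[224.20846236 175.10424032]]
```

View pics/w9.png

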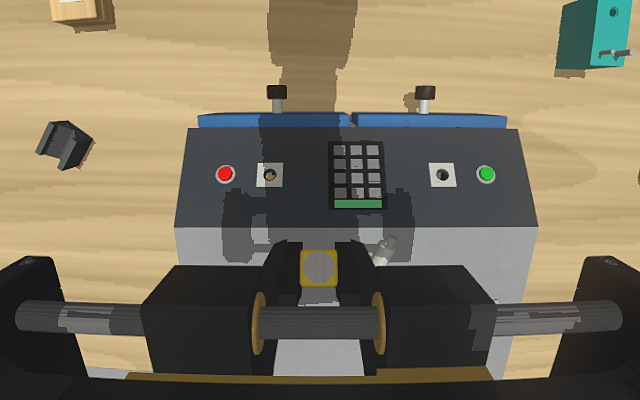

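Run:
```python
import cv2
im=cv2.imread("pics/w9.png")
a=cv2.resize(im[150:200,200:300],None,fx=8,fy=8,interpolation=cv2.INTER_CUBIC); cv2.imwrite("pics/w9L.png",a)
a=cv2.resize(im[150:200,410:510],None,fx=8,fy=8,interpolation=cv2.INTER_CUBIC); cv2.imwrite("pics/w9R.png",a)
```

```text
(no output)
```

View pics/w9L.png

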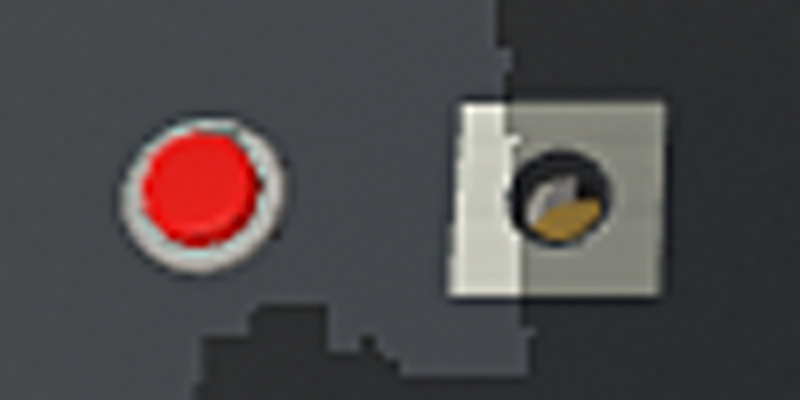

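View pics/w9R.png

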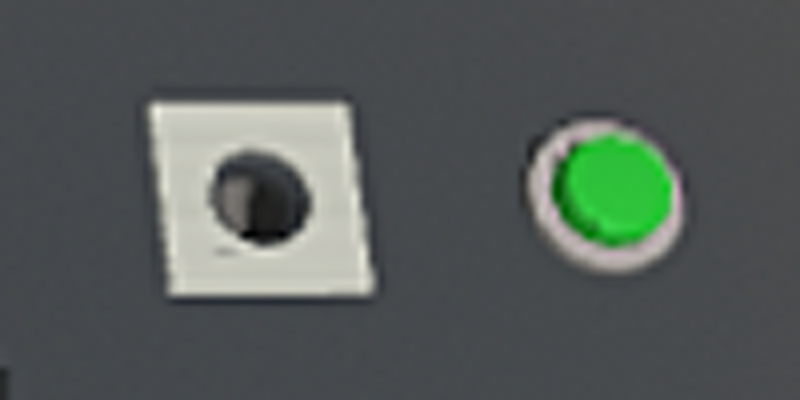

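Run:
```python
from h import *
cw=np.load("cpw9.npy",allow_pickle=True).item(); m=np.load("m9.npz")
hr=at_z((269.4,174.3),cw,.1295); hl=at_z((442.1,174.2),cw,.1295)
print(hr,hl,np.linalg.norm(hr-hl),"yaw",np.degrees(np.arctan2(-(hl-hr)[0],(hl-hr)[1])))
print("old", cabpt([-.115,-.088,.1295]),cabpt([-.115,.088,.1295]))
c=(hr+hl)/2; th=np.arctan2(-(hl-hr)[0],(hl-hr)[1]); print("cab",c[:2]+.115*np.array([np.cos(th),np.sin(th)]),th)
print("hole in tool m9", m["R"].T@(hr-m["p"]))
```

```text
[ 0.64537547 -0.12599171  0.1295    ] [0.6391917  0.05006871 0.1295    ] 0.17616898777434384 yaw 2.0115719112147454
old [ 0.646167   -0.12724752  0.1295    ] [0.6403583 0.0486566 0.1295   ]
cab [ 0.75721271 -0.03392484] 0.03510855299133236
hole in tool m9 [ 0.00305682 -0.04858497  0.16375702]
```

```bash
python3 - <<'E'
from h import *
cs=viewer.camera_params("scene")
k=lambda u,v:(np.array([u,v])+.5)/5-.5+[420,150]
p4=np.array([.4178,.3778,.1398]); R4=R.from_quat([-.122,.993,0,0]).as_matrix()
P=proj(pinpts(0,.035,0)@R4.T+p4,cs)
print("pred s4 crop",((P-[420,150]+.5)*5-.5).round(0).tolist())
p5=np.array([.3674,.3657,.1266])
for a in [(30.8,.0317,-.0102),(33,.035,-.007)]:
  P=proj(pinpts(*a)@R4.T+p5,cs); print("pred s5 crop",((P-[420,150]+.5)*5-.5).round(0).tolist())
hole=proj([[.4178,.3778,.062]],cs); print("hole crop",((hole-[420,150]+.5)*5-.5).round(0))
E
python3 - <<'E'
import cv2
for n in ("s4","s5"):
    im=cv2.imread(f"pics/{n}.png")[60:360,200:460]; cv2.imwrite(f"pics/{n}z.png",cv2.resize(im,None,fx=2,fy=2))
E
```

```text
pred s4 crop [[370.0, 137.0], [333.0, 247.0], [307.0, 327.0]]
pred s5 crop [[347.0, 92.0], [326.0, 225.0], [309.0, 328.0]]
pred s5 crop [[344.0, 95.0], [325.0, 228.0], [309.0, 331.0]]
hole crop [[310. 317.]]
```

View pics/s4z.png

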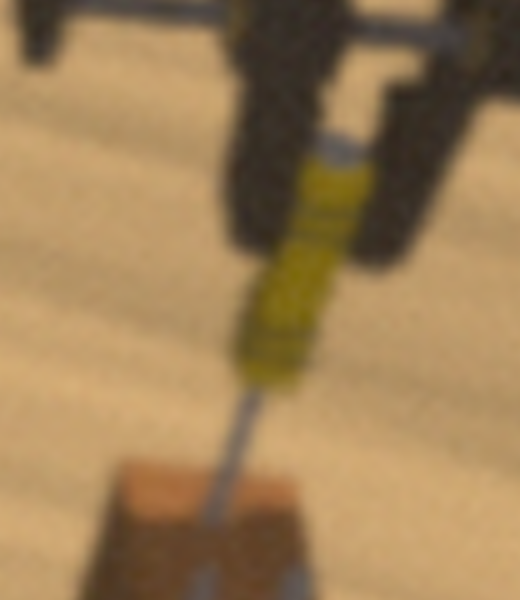

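View pics/s5z.png

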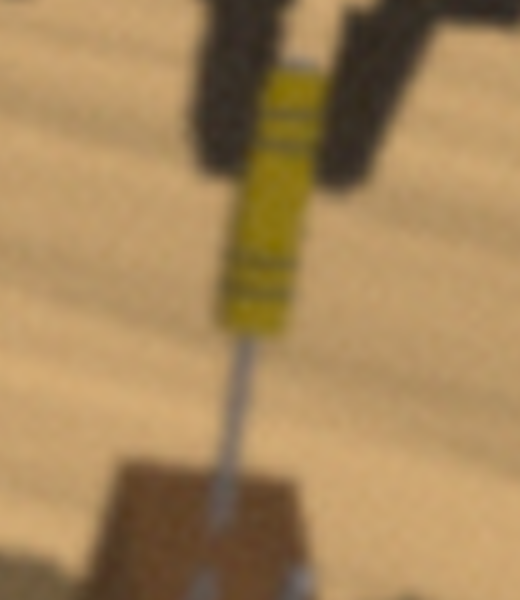

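Run:
```python
from h import *
cs=viewer.camera_params("scene"); cw=np.load("cpw6.npy",allow_pickle=True).item()
m6=np.load("m6.npz"); m7=np.load("m7.npz")
R4=R.from_quat([-.122,.993,0,0]).as_matrix(); p4=np.array([.4178,.3778,.1398]); p5=np.array([.3674,.3657,.1266])
F=lambda u,v,x,y,k:(np.array([u,v])+.5)/k-.5+[x,y]
o6=np.array([F(322,235,429,94,5),F(299,368,429,94,5),F(281,472,429,94,5)])
o7=np.array([F(291,412,429,94,6),F(210,497,429,94,6)])
o5=np.array([F(348.5,93,420,150,5),F(326,227,420,150,5)]); o4=np.array([F(371,135,420,150,5),F(333.5,250,420,150,5)])
ow=F(244,337,270,200,5)+[-3.2,1.5-3]  # x bias removed; w4 calib: obs 291 vs pred 289.5
def res(q,piv):
    th,L,off,bx,bv=q; P=pinpts(th,L,off); b=[bx,bv]
    r_=[proj(P@m6["R"].T+m6["p"],cs)+b-o6, proj(P[1:]@m7["R"].T+m7["p"],cs)+b-o7, proj(P[:2]@R4.T+p5,cs)+b-o5, proj(pinpts(0)[:2]@R4.T+p4,cs)+b-o4]
    r_=[(x/.5).ravel() for x in r_]+[(proj(P[:1]@m6["R"].T+m6["p"],cw)-ow).ravel()/2]
    t=np.radians(th); E=np.array([-.0473,.0666])+.0025*np.array([-np.cos(t),-np.sin(t)])
    d=(E-P[2][[0,2]])@np.array([np.cos(t),np.sin(t)])
    r_+= [np.array([d/piv, bx/1,bv/1])]
    return np.concatenate(r_)
for piv in (.0015,1):
    s=least_squares(res,[30,.035,0,0,0],x_scale=[1,.001,.001,1,1],args=(piv,)); print(piv,s.x.round(4),np.sqrt(np.diag(np.linalg.inv(s.jac.T@s.jac))).round(4)); print(s.fun.round(1)); print("tip",pinpts(*s.x[:3])[2].round(4))
```

```text
0.0015 [ 3.05901e+01  3.25000e-02 -9.70000e-03  9.10000e-03 -1.94000e-01] [0.6504 0.0011 0.0007 0.1844 0.307 ]
[-0.5 -0.3  0.1  0.7  0.5  0.8  1.4 -0.2  0.1  1.3 -0.7 -0.4 -0.2 -0.8
 -0.5  0.3 -0.1 -1.5 -0.   0.5  1.1  0.  -0.2]
tip [-0.0542  0.      0.0703]
1 [ 3.13682e+01  3.18000e-02 -1.03000e-02  1.17000e-02 -5.38000e-02] [8.290e-01 1.200e-03 8.000e-04 1.844e-01 3.209e-01]
[-0.5 -0.3  0.3  0.7  0.9  0.9  1.2 -0.4 -0.6  0.9 -0.7 -0.4 -0.  -0.7
 -0.5  0.6 -0.1 -1.2 -0.   0.4  0.   0.  -0.1]
tip [-0.0554  0.      0.0691]
```

```bash
python3 -m inch '[[1,[3,-2,0],0],[1,[6,-4,2],0],[1,[7.84,-4.86,4],0],[1,[7.84,-4.86,5.97],0],[1,[7.3,-4.86,6.8],0],[1,[6.8,-4.86,7.7],0],[1,[6.5,-4.86,8.2],0],[1,[6.5,-4.86,8.2],0],[1,[6.5,-4.86,8.2],0],[1,[6.5,-4.86,8.2],0]]'
python3 - <<'E'
from h import *
p,Rt,s=tool(); np.set_printoptions(precision=4,suppress=True)
tip=p+Rt@[-.0547,0,.0698]; h=np.array([.64538,-.12599,.1295]); print("tip-hole in tool",Rt.T@(tip-h)*1000, s["contact_force"],s["moment"])
im=viewer.snapshot("wrist"); cv2.imwrite("pics/w10.png",im[:,:,::-1]); 
im=viewer.snapshot("top"); crop(im,290,130,400,230,6,"t10.png")
E
```

```text
clock: 12.25
tool_pos: [0.5856, -0.1284, 0.2122]
eef_rot: [-0.017, 1.0, -0.0, 0.0]
contact_force: [0.5, -0.5, -0.9]
opening: 0.178
tip-hole in tool [  5.0535  -0.4307 -12.9425] [ 0.4746 -0.5024 -0.8983] [-0.0022  0.0192  0.0052]
```

View pics/w10.png

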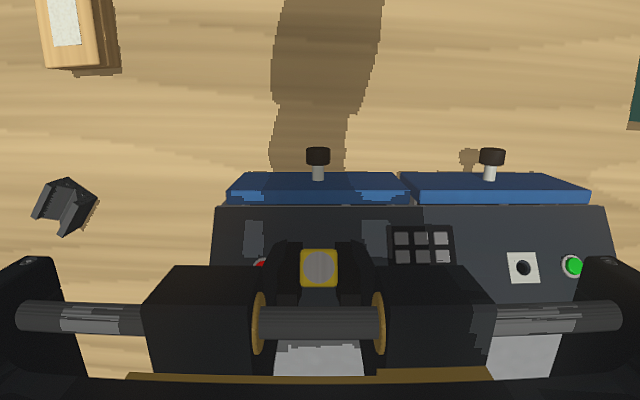

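View pics/t10.png

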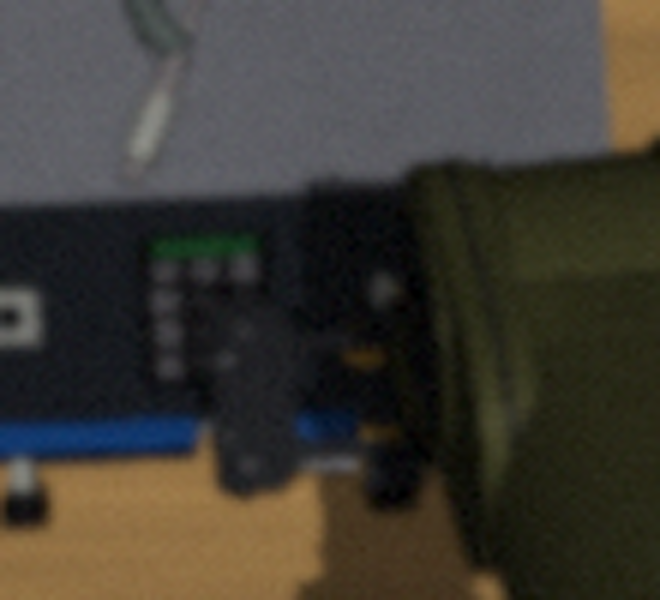

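```bash
for i in 1 2 3; do python3 -m inch '[[1,[0,0,0],0]]' | grep -E "tool_pos|force"
python3 - <<'E'
from h import *
p,Rt,s=tool(); np.set_printoptions(precision=4,suppress=True)
tip=p+Rt@[-.0547,0,.0698]; h=np.array([.64538,-.12599,.1295]); print("tip-hole in tool",Rt.T@(tip-h)*1000,s["qd"].round(3))
E
done
```

```text
tool_pos: [0.5853, -0.1285, 0.212]
contact_force: [0.3, -0.7, 0.3]
tip-hole in tool [  5.353   -0.5676 -12.7389] [ 0.     0.002  0.003  0.001  0.    -0.002  0.001]
tool_pos: [0.5853, -0.1286, 0.2119]
contact_force: [-0.2, -0.2, 0.3]
tip-hole in tool [  5.4436  -0.5878 -12.6063] [-0.001  0.001  0.001 -0.     0.002 -0.     0.001]
tool_pos: [0.5852, -0.1286, 0.2118]
contact_force: [0.8, -1.0, -0.1]
tip-hole in tool [  5.4985  -0.5914 -12.5036] [-0.001  0.003 -0.001 -0.     0.001  0.    -0.   ]
```

```bash
cat > st.py <<'E'
from h import *
np.set_printoptions(precision=2,suppress=True)
p,Rt,s=tool(); tip=p+Rt@[-.0547,0,.0698]; h=np.array([.64538,-.12599,.1295]); d=Rt.T@(tip-h)*1000
t=np.radians(35); n=np.array([np.sin(t),0,-np.cos(t)]); sl=np.array([-np.cos(t),0,-np.sin(t)])
f=np.array(s["contact_force"]); ft=Rt.T@f
print("tip: out %.2f upslope %.2f y %.2f"%(d@n,d@sl,d[1]),"F tool",ft,"F.n %.2f"%(ft@n),"M",np.array(s["moment"]),"open mm %.1f"%(s["opening"]*88),"t",round(s["clock"],2))
E
python3 -m inch '[[1,[0.2,0.06,0],0],[1,[0,0.06,0.35],0],[1,[-0.15,0.06,0.6],0],[1,[-0.3,0.06,0.85],0],[1,[-0.3,0.06,0.85],0],[1,[-0.3,0.06,0.85],0],[1,[-0.3,0.06,0.85],0]]'; python3 st.py
```

```text
clock: 13.35
tool_pos: [0.5883, -0.1278, 0.2032]
eef_rot: [-0.017, 1.0, 0.0, 0.0]
contact_force: [-0.6, 0.2, -0.4]
opening: 0.175
tip: out 4.63 upslope 0.25 y 0.09 F tool [0.55 0.26 0.36] F.n 0.02 M [0.01 0.01 0.04] open mm 15.4 t 13.35
```

Aligned, 4.6 mm above the mouth. I'll advance in small steps along the pin axis.

```bash
python3 -m inch '[[1,[-0.1,0,0.17],0],[1,[-0.2,0,0.34],0],[1,[-0.3,0,0.51],0],[1,[-0.3,0,0.51],0],[1,[-0.3,0,0.51],0]]' >/dev/null; python3 st.py; python3 -m inch '[[1,[-0.1,0,0.17],0],[1,[-0.2,0,0.34],0],[1,[-0.2,0,0.34],0],[1,[-0.2,0,0.34],0]]' >/dev/null; python3 st.py
```

```text
tip: out -1.36 upslope -0.41 y 0.13 F tool [-0.09 -0.36  0.47] F.n -0.43 M [0.06 0.02 0.02] open mm 15.6 t 13.85
tip: out -5.27 upslope -0.65 y 0.13 F tool [ 0.57 -0.29  0.34] F.n 0.04 M [ 0.02 -0.02  0.01] open mm 15.4 t 14.25
```

```bash
python3 -m inch '[[1,[-0.1,0,0.17],0],[1,[-0.2,0,0.34],0],[1,[-0.3,0,0.51],0],[1,[-0.3,0,0.51],0],[1,[-0.3,0,0.51],0]]' >/dev/null; python3 st.py; python3 -m inch '[[1,[-0.07,0,0.12],0],[1,[-0.13,0,0.22],0],[1,[-0.13,0,0.22],0],[1,[-0.13,0,0.22],0]]' >/dev/null; python3 st.py
```

```text
tip: out -11.18 upslope -1.14 y 0.10 F tool [0.36 0.07 0.51] F.n -0.21 M [-0.07  0.07 -0.  ] open mm 15.9 t 14.75
tip: out -13.67 upslope -1.29 y 0.09 F tool [-1.    0.68  0.35] F.n -0.86 M [ 0.04  0.02 -0.01] open mm 15.5 t 15.15
```

```bash
for i in 1 2 3; do python3 -m inch '[[1,[-0.06,0,0.09],0],[1,[-0.11,0,0.17],0],[1,[-0.11,0,0.17],0]]' >/dev/null; python3 st.py; done
```

```text
tip: out -15.80 upslope -1.37 y 0.12 F tool [-0.01  0.8  -0.03] F.n 0.02 M [-0.    0.04  0.  ] open mm 16.0 t 15.45
tip: out -17.84 upslope -1.51 y 0.11 F tool [-0.28  0.31  0.78] F.n -0.80 M [ 0.    0.07 -0.04] open mm 15.6 t 15.75
tip: out -18.85 upslope -1.77 y -0.03 F tool [ 3.22  0.03 -6.69] F.n 7.33 M [0.13 0.72 0.07] open mm 15.8 t 16.05
```

Contact with the pad at about 18 mm depth. Continuing gently.

```bash
for i in 1 2; do python3 -m inch '[[1,[-0.03,0,0.045],0],[1,[-0.06,0,0.09],0],[1,[-0.06,0,0.09],0]]' >/dev/null; python3 st.py; done
```

```text
tip: out -19.56 upslope -1.95 y -0.09 F tool [ 4.38 -0.51 -8.15] F.n 9.19 M [ 0.08  0.91 -0.01] open mm 15.6 t 16.35
tip: out -20.54 upslope -2.22 y -0.07 F tool [ 4.91  0.8  -8.74] F.n 9.97 M [0.08 1.03 0.02] open mm 15.8 t 16.65
```

```bash
for i in 1 2; do python3 -m inch '[[1,[-0.03,0,0.04],0],[1,[-0.065,0,0.085],0],[1,[-0.065,0,0.085],0]]' >/dev/null; python3 st.py; done
```

```text
tip: out -21.44 upslope -2.36 y -0.09 F tool [ 5.54  0.58 -9.02] F.n 10.57 M [0.09 1.19 0.02] open mm 16.0 t 16.95
tip: out -22.38 upslope -2.55 y -0.09 F tool [ 5.48  0.45 -9.3 ] F.n 10.76 M [0.1  1.29 0.02] open mm 15.7 t 17.25
```

```bash
for i in 1 2; do python3 -m inch '[[1,[-0.03,0,0.04],0],[1,[-0.065,0,0.085],0],[1,[-0.065,0,0.085],0]]' >/dev/null; python3 st.py; done
python3 - <<'E'
from h import *
im=viewer.snapshot("wrist"); cv2.imwrite("pics/w11.png",im[:,:,::-1])
E
```

```text
tip: out -23.33 upslope -2.75 y -0.11 F tool [ 6.87  0.46 -8.98] F.n 11.30 M [0.12 1.4  0.01] open mm 15.7 t 17.55
tip: out -24.94 upslope -2.88 y -0.06 F tool [ 3.84  0.89 -5.11] F.n 6.39 M [0.09 0.96 0.01] open mm 15.3 t 17.85
```

View pics/w11.png

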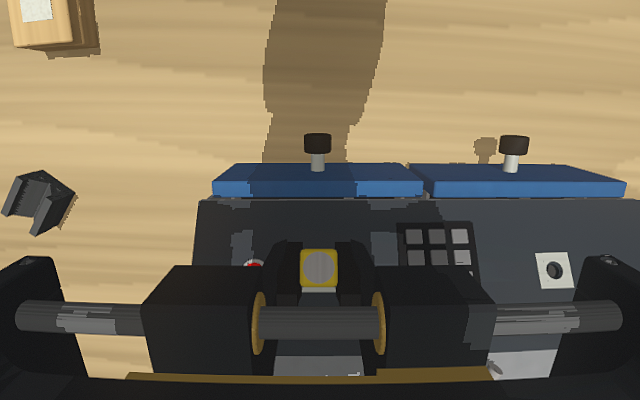

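The force dropped from 11.3 to 6.4 N, so the catch seems to be giving. I'll hold and look again.

```bash
python3 -m inch '[[1,[0,0,0],0],[1,[0,0,0],0],[1,[0,0,0],0]]' >/dev/null; python3 st.py
python3 - <<'E'
from h import *
im=viewer.snapshot("wrist"); cv2.imwrite("pics/w12.png",im[:,:,::-1])
E
```

```text
tip: out -25.59 upslope -2.62 y -0.08 F tool [ 5.78 -0.73 -4.26] F.n 6.80 M [-0.06  1.31  0.01] open mm 15.6 t 18.2
```

View pics/w12.png

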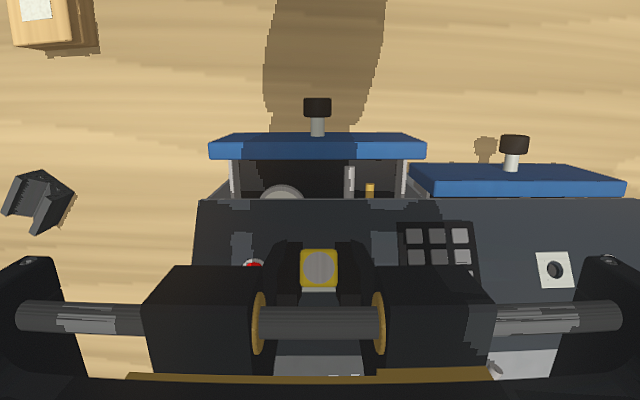

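The catch gave and the right drawer sprang ajar: its knob moved from (317,143) to (317,107), while the left one stayed put. Retracting the pin.

```bash
python3 -m inch '[[1,[0.5,0,-0.8],0],[1,[1.05,0,-1.7],0],[1,[1.6,0,-2.55],0],[1,[2.1,0,-3.4],0],[1,[2.7,0,-4.3],0],[1,[3.5,0,-5.7],0],[1,[4.5,0,-7],0],[1,[4.5,0,-7],0],[1,[4.5,0,-7],0]]' ; python3 st.py
python3 - <<'E'
from h import *
p,Rt,s=tool(); im=viewer.snapshot("wrist"); cv2.imwrite("pics/w13.png",im[:,:,::-1]); crop(im,270,200,370,340,5,"w13c.png")
im=viewer.snapshot("scene"); cv2.imwrite("pics/s13.png",im[:,:,::-1])
togo([.3296,.3558,.1861])
E
```

```text
clock: 19.15
tool_pos: [0.5597, -0.1289, 0.2477]
eef_rot: [-0.016, 1.0, -0.0, 0.001]
contact_force: [0.6, 0.2, -0.5]
opening: 0.178
tip: out 57.44 upslope 2.47 y -0.13 F tool [-0.56  0.18  0.49] F.n -0.72 M [ 0.04  0.07 -0.01] open mm 15.7 t 19.15
pos [ 0.5596 -0.1287  0.2468] shift cm [21.38 49.18  6.09] tool x heading -178.1
```

View pics/w13.png

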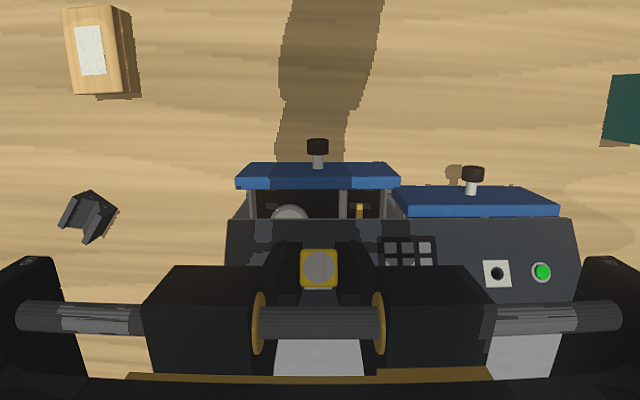

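View pics/s13.png

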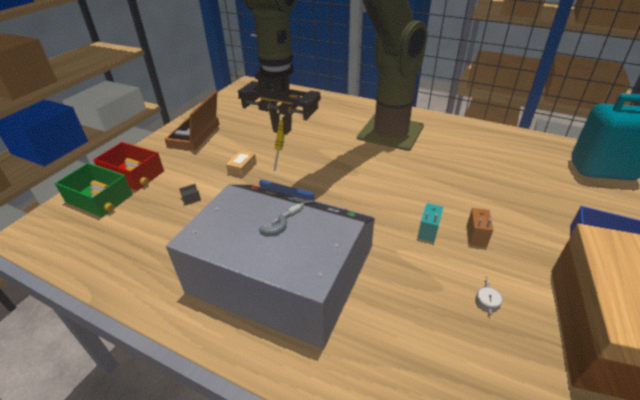

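```bash
python3 -m inch '[[1,[1.5,3,0],0],[1,[3,7,0],0],[1,[5,11.5,0],-1],[1,[7,16,0],-2],[1,[9,20.5,0],-4],[1,[11,25,0],-6],[1,[13,29.5,0],-8],[1,[15,34,0],-10],[1,[17,38.5,1],-12],[1,[19,43,3],-12],[1,[20.5,47,5],-12],[1,[21.4,49.2,6.1],-12],[1,[21.4,49.2,6.1],-12],[1,[21.4,49.2,6.1],-12],[1,[21.4,49.2,6.1],-12],[1,[21.4,49.2,6.1],-12],[1,[21.4,49.2,6.1],-12]]'
python3 - <<'E'
from h import *
p,Rt,s=tool(); im=viewer.snapshot("wrist"); cv2.imwrite("pics/w14.png",im[:,:,::-1]); 
im=viewer.snapshot("scene"); crop(im,420,80,560,260,5,"s14.png")
p,Rt,s=tool()
togo([.3296,.3558,.1861]);togo([.3674,.3657,.1266])
E
```

```text
clock: 20.95
tool_pos: [0.3304, 0.355, 0.1865]
eef_rot: [-0.12, 0.993, 0.0, 0.0]
contact_force: [0.9, 0.3, -0.6]
opening: 0.176
pos [0.3301 0.3553 0.1864] shift cm [0.03 0.06 0.03] tool x heading -166.19
pos [0.3301 0.3553 0.1864] shift cm [-3.87  0.11  5.99] tool x heading -166.19
```

View pics/w14.png

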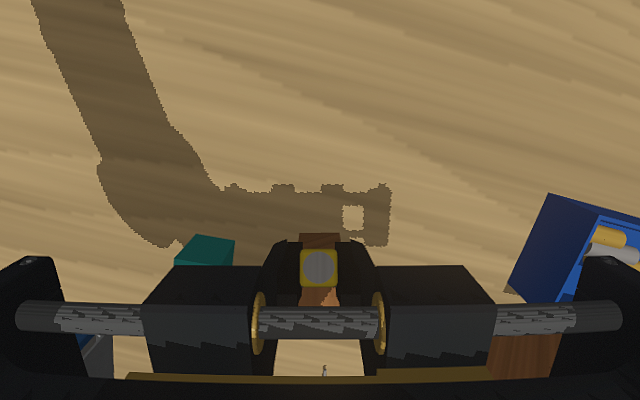

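```bash
python3 -m inch '[[1,[-1,0.1,1.6],0],[1,[-2,0.1,3.2],0],[1,[-2.9,0.1,4.65],0],[1,[-3.3,0.1,5.3],0],[1,[-3.5,0.1,5.65],0],[1,[-3.72,0.1,6],0],[1,[-3.72,0.1,6],0],[1,[-3.72,0.1,6],0]]'
python3 - <<'E'
from h import *
p,Rt,s=tool(); im=viewer.snapshot("scene"); crop(im,420,150,560,260,5,"s15.png")
togo([.3674,.3657,.1266]); print(s["contact_force"],s["moment"])
E
```

```text
clock: 21.85
tool_pos: [0.3654, 0.3659, 0.1265]
eef_rot: [-0.121, 0.993, 0.0, 0.0]
contact_force: [1.4, -1.0, -0.9]
opening: 0.179
pos [0.3653 0.3659 0.1266] shift cm [-0.2  -0.07 -0.  ] tool x heading -166.1
[ 1.42905384 -1.01572537 -0.88808989] [ 0.01248755 -0.12146998 -0.07781578]
```

View pics/s15.png

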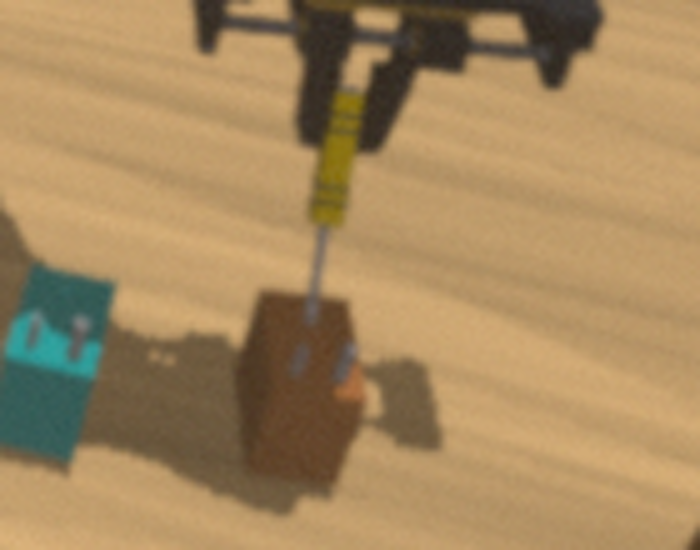

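```bash
python3 -m inch '[[1,[-0.05,0,0.1],0],[1,[-0.05,0,0.1],0],[1,[-0.4,0,-0.1],0],[1,[-0.8,0,-0.3],0],[1,[-1.1,0,-0.45],0],[1,[-1.5,0,-0.6],0],[1,[-1.85,0,-0.7],0],[1,[-2.2,0,-0.8],0],[1,[-2.55,0,-0.9],0],[1,[-2.9,0,-0.95],0],[1,[-3.2,0,-1],0],[1,[-3.55,0,-1.05],0],[1,[-3.9,0,-1.1],0],[1,[-4.3,0,-1.1],0],[1,[-4.3,0,-1.1],0],[1,[-4.3,0,-1.1],0]]' 4
python3 - <<'E'
from h import *
p,Rt,s=tool(); im=viewer.snapshot("wrist"); cw=viewer.camera_params("wrist"); cv2.imwrite("pics/w16.png",im[:,:,::-1]); crop(im,260,170,380,320,5,"w16c.png")
im=viewer.snapshot("scene"); crop(im,420,150,560,260,5,"s16.png")
h=np.array([.4178,.3778,.062]); print("hole in tool mm",Rt.T@(h-p)*1000,s["contact_force"],s["moment"],s["opening"]*88)
E
```

```text
clock: 23.5
tool_pos: [0.4072, 0.3763, 0.1371]
eef_rot: [-0.121, 0.993, 0.0, 0.0]
contact_force: [-0.0, -0.0, -1.3]
opening: 0.183
hole in tool mm [-10.58354045  -1.11308212  75.09880923] [-0.03214548 -0.02358456 -1.3005578 ] [ 0.01906268  0.03193343 -0.02870114] 16.120529679505857
```

View pics/w16c.png

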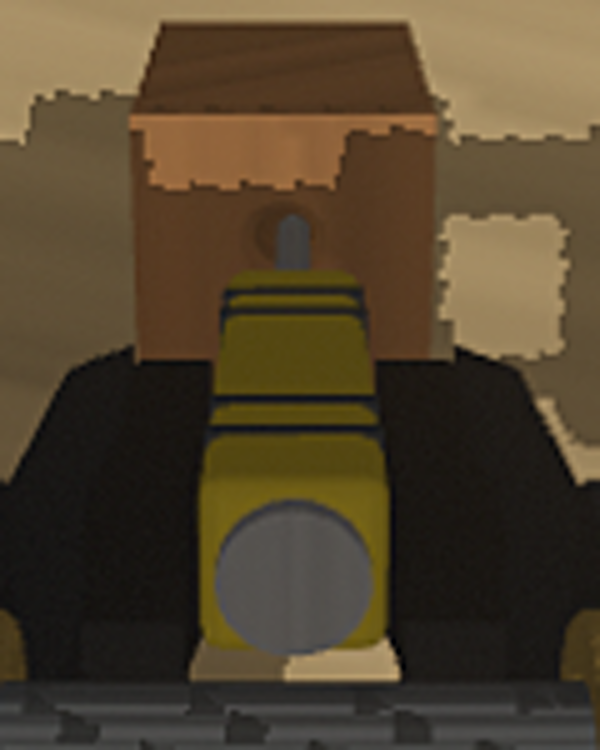

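View pics/s16.png

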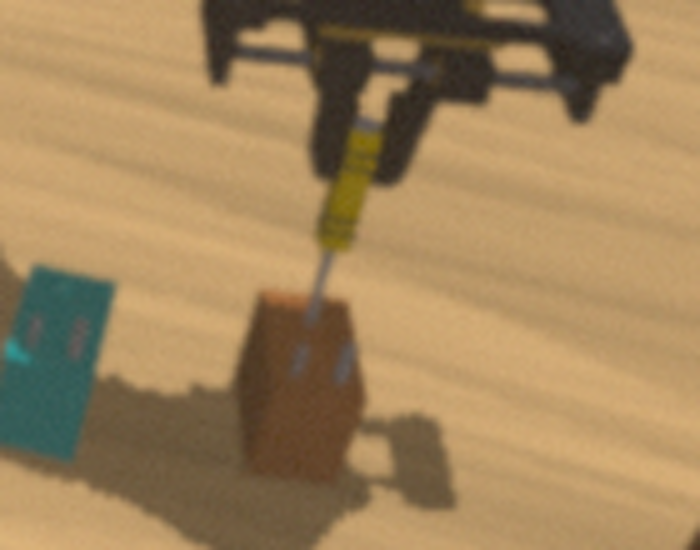

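Run:
```python
from h import *
cw=viewer.camera_params("wrist"); p,Rt,s=tool()
F=lambda u,v:(np.array([u,v])+.5)/5-.5+[260,170]
print("obs",F(295,577))
for th in (0,4,8,12,16):
  for e in (-.002,0,.002):
    t=np.radians(th); # axis passes (hx+e, .078); grasp at z=-.005: x = hx+e + (.083)*tan
    off=-.0106+e+.083*np.tan(t)
    print(th,e,"off %.4f"%off,proj(pinpts(th,.0325,off)@Rt.T+p,cw).round(1).tolist())
```

```text
obs [318.6 285. ]
0 -0.002 off -0.0126 [[315.3, 318.4], [316.2, 246.9], [316.6, 216.5]]
0 0 off -0.0106 [[315.3, 314.5], [316.2, 244.0], [316.6, 214.1]]
0 0.002 off -0.0086 [[315.3, 310.5], [316.2, 241.1], [316.6, 211.7]]
4 -0.002 off -0.0068 [[315.2, 301.5], [316.2, 241.8], [316.6, 216.9]]
4 0 off -0.0048 [[315.2, 297.3], [316.2, 238.8], [316.6, 214.5]]
4 0.002 off -0.0028 [[315.2, 293.2], [316.2, 235.9], [316.6, 212.1]]
8 -0.002 off -0.0009 [[315.2, 283.4], [316.2, 236.6], [316.6, 217.5]]
8 0 off 0.0011 [[315.1, 279.1], [316.2, 233.6], [316.6, 215.1]]
8 0.002 off 0.0031 [[315.1, 274.8], [316.2, 230.6], [316.6, 212.7]]
12 -0.002 off 0.0050 [[315.1, 264.2], [316.2, 231.3], [316.6, 218.0]]
12 0 off 0.0070 [[315.1, 259.7], [316.2, 228.3], [316.6, 215.6]]
12 0.002 off 0.0090 [[315.1, 255.2], [316.1, 225.2], [316.6, 213.2]]
16 -0.002 off 0.0112 [[315.0, 243.8], [316.1, 225.6], [316.6, 218.4]]
16 0 off 0.0132 [[315.0, 239.1], [316.1, 222.6], [316.6, 216.0]]
16 0.002 off 0.0152 [[315.0, 234.4], [316.1, 219.5], [316.6, 213.5]]
```

```bash
python3 -m inch '[[1,[-0.3,-0.1,0],0],[1,[-0.6,-0.1,-0.05],0],[1,[-0.85,-0.1,-0.05],0],[1,[-1.1,-0.1,-0.05],0],[1,[-1.1,-0.1,0.2],0],[1,[-1.1,-0.1,0.2],0],[1,[-1.1,-0.1,0.2],0]]'
python3 - <<'E'
from h import *
p,Rt,s=tool(); im=viewer.snapshot("wrist"); cw=viewer.camera_params("wrist"); cv2.imwrite("pics/w17.png",im[:,:,::-1]); crop(im,260,170,380,320,5,"w17c.png")
h=np.array([.4178,.3778,.062]); print("hole in tool mm",Rt.T@(h-p)*1000,s["contact_force"],s["moment"],s["opening"]*88)
for th,off in ((0,-.003),(0,0),(0,.003),(3,0),(3,.004),(-3,0)): print(th,off,proj(pinpts(th,.0325,off)@Rt.T+p,cw).round(1).tolist())
E
```

```text
clock: 24.3
tool_pos: [0.4179, 0.3778, 0.135]
eef_rot: [-0.121, 0.993, -0.0, -0.0]
contact_force: [1.0, -0.3, 0.5]
opening: 0.181
hole in tool mm [1.21035823e-01 5.42487217e-02 7.29993092e+01] [ 0.9596344  -0.33964458  0.5175514 ] [ 0.0601405  -0.00654861 -0.01133094] 15.928386082401097
0 -0.003 [[315.1, 299.0], [316.1, 232.6], [316.5, 204.8]]
0 0 [[315.1, 292.8], [316.1, 228.1], [316.5, 201.1]]
0 0.003 [[315.1, 286.4], [316.1, 223.6], [316.5, 197.4]]
3 0 [[315.1, 288.6], [316.1, 230.7], [316.5, 206.8]]
3 0.004 [[315.0, 280.0], [316.1, 224.7], [316.5, 201.9]]
-3 0 [[315.1, 296.8], [316.1, 225.6], [316.5, 195.5]]
```

View pics/w17c.png

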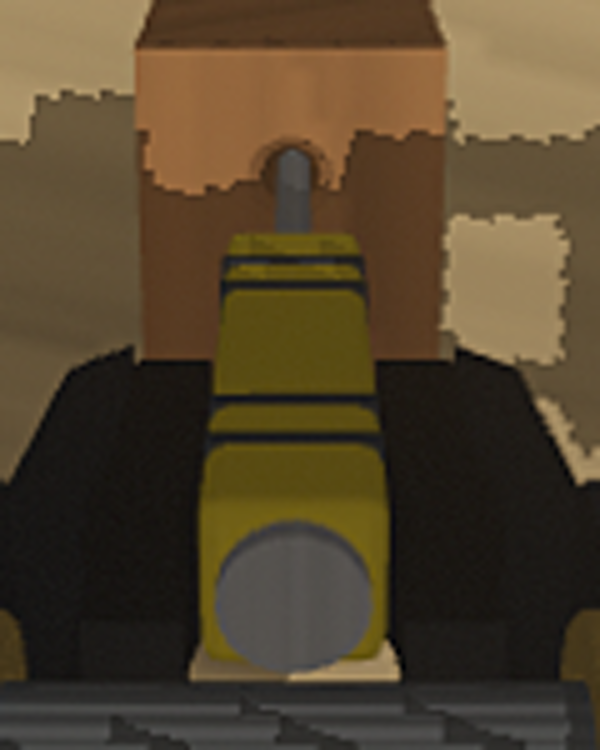

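```bash
python3 -m inch '[[1,[0,0,0.7],0],[1,[0,0,1.4],0],[1,[0,0,2],0],[1,[0,0,2],0]]'; python3 -m inch '[[1,[0,0,0.7],0],[1,[0,0,1.4],0],[1,[0,0,2],0],[1,[0,0,2],0]]'
python3 - <<'E'
from h import *
p,Rt,s=tool(); im=viewer.snapshot("wrist"); crop(im,260,170,380,320,5,"w18c.png")
im=viewer.snapshot("scene"); crop(im,420,150,560,260,5,"s18.png"); print(s["contact_force"],s["moment"],s["opening"]*88)
E
```

```text
clock: 24.75
tool_pos: [0.4174, 0.3772, 0.1139]
eef_rot: [-0.121, 0.993, -0.001, -0.001]
contact_force: [-0.2, 0.2, -0.5]
opening: 0.182
clock: 25.15
tool_pos: [0.4175, 0.3773, 0.0941]
eef_rot: [-0.121, 0.993, -0.001, -0.001]
contact_force: [-1.0, -1.3, -0.7]
opening: 0.179
[-0.96820082 -1.29860433 -0.7170599 ] [ 0.05203662 -0.01438171 -0.01259226] 15.773199893060227
```

View pics/s18.png

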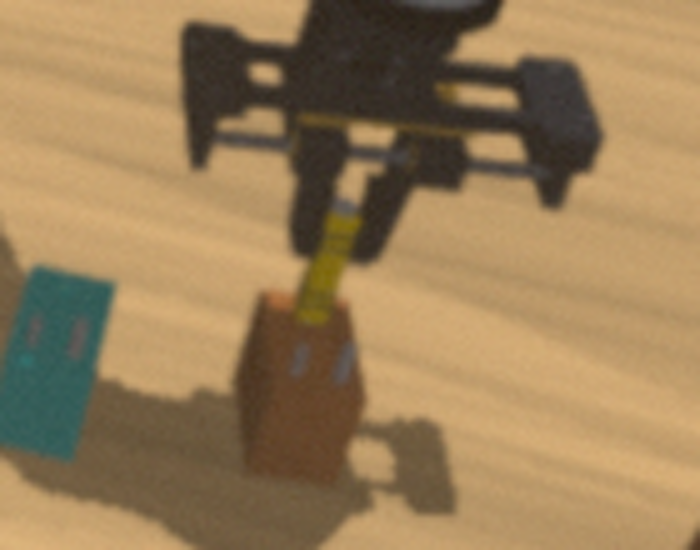

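View pics/w18c.png

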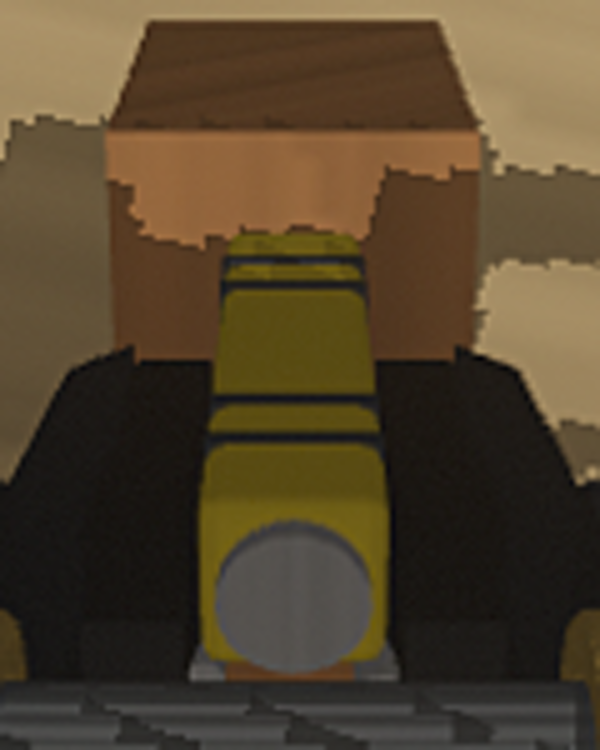

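```bash
python3 -m inch '[[1,[0,0,0.25],0],[1,[0,0,0.45],0],[1,[0,0,0.55],0],[1,[0,0,0.55],0]]'; python3 -m inch '[[0.7,[0,0,0],0],[0.6,[0,0,0],0],[0.4,[0,0,0],0],[0.2,[0,0,0],0],[0.1,[0,0,0],0],[0,[0,0,0],0],[0,[0,0,0],0],[0,[0,0,-2],0],[0,[0,0,-6],0],[0,[0,0,-10],0],[0,[0,0,-12],0],[0,[0,0,-12],0],[0,[0,0,-12],0]]'
python3 - <<'E'
from h import *
p,Rt,s=tool(); im=viewer.snapshot("wrist"); cw=viewer.camera_params("wrist"); np.save("cpw19.npy",cw,allow_pickle=True); cv2.imwrite("pics/w19.png",im[:,:,::-1]); crop(im,270,120,370,250,6,"w19c.png")
im=viewer.snapshot("scene"); crop(im,420,150,560,260,5,"s19.png"); print(s["contact_force"],s["moment"],s["opening"]*88)
E
```

```text
clock: 25.65
tool_pos: [0.4188, 0.3783, 0.0903]
eef_rot: [-0.121, 0.993, 0.001, 0.001]
contact_force: [1.0, -1.0, 4.3]
opening: 0.184
clock: 26.95
tool_pos: [0.418, 0.3775, 0.2095]
eef_rot: [-0.121, 0.993, -0.0, 0.0]
contact_force: [0.8, 0.1, -0.6]
opening: 1.003
[ 0.78170942  0.1104841  -0.56600478] [ 0.02931792 -0.0116618   0.03437233] 88.30503334826692
```

View pics/w19c.png

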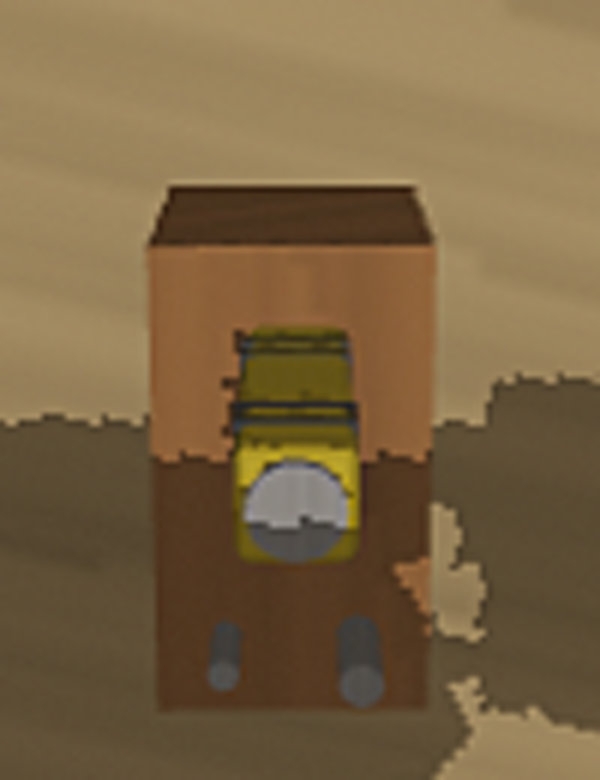

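View pics/s19.png

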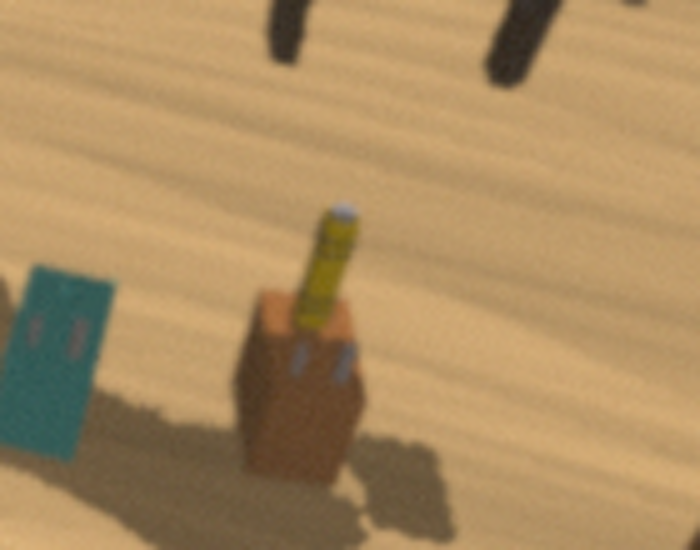

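Pin is home: upright in the brown block with the shoulder down. Next, the drawer.

```bash
sed -i 's/^CAB=.*/CAB=[.75721,-.03392,.03511]/' h.py
python3 - <<'E'
from h import *
cw=np.load("cpw19.npy",allow_pickle=True).item(); p,Rt,s=tool()
px=(np.array([297,511])+.5)/6-.5+[270,120]; print("pin top in tool",Rt.T@(at_z(px,cw,.132)-p)*1000, "hole", Rt.T@(np.array([.4178,.3778,.062])-p)*1000)
k=cabpt([-.214,-.088,.05]); print("knob",k); togo([k[0]-.02,k[1],.24])
E
```

```text
pin top in tool [-1.26327371  2.05857071 76.32548623] hole [ -0.87285375   0.95425213 146.32821509]
knob [ 0.54643093 -0.12937776  0.05      ]
pos [0.4174 0.377  0.2083] shift cm [  1.59 -51.77  -3.09] tool x heading -166.1
```

```bash
python3 -m inch '[[0,[0,-2,-2],0],[0,[0,-6,-3.1],1],[0,[0.2,-10.5,-3.1],2],[0,[0.4,-15,-3.1],4],[0,[0.6,-19.5,-3.1],6],[0,[0.8,-24,-3.1],8],[0,[1,-28.5,-3.1],10],[0,[1.2,-33,-3.1],12],[0,[1.4,-37.5,-3.1],12],[0,[1.6,-42,-3.1],12],[0,[1.6,-46.5,-3.1],12],[0,[1.6,-50,-3.1],12],[0,[1.6,-51.8,-3.1],12],[0,[1.6,-51.8,-3.1],12],[0,[1.6,-51.8,-3.1],12],[0,[1.6,-51.8,-3.1],12]]'
python3 - <<'E'
from h import *
p,Rt,s=tool(); im=viewer.snapshot("wrist"); cw=viewer.camera_params("wrist"); np.save("cpw20.npy",cw,allow_pickle=True); np.savez("m20.npz",p=p,R=Rt); cv2.imwrite("pics/w20.png",im[:,:,::-1])
k=cabpt([-.214,-.088,.05]); print(proj(k[None],cw)); print(p)
E
```

```text
clock: 28.65
tool_pos: [0.5264, -0.1267, 0.2401]
eef_rot: [-0.018, 1.0, 0.001, -0.001]
contact_force: [-0.3, -0.2, 0.5]
opening: 1.0
[[313.89798678 189.18974052]]
[ 0.52640084 -0.12665633  0.24011039]
```

View pics/w20.png

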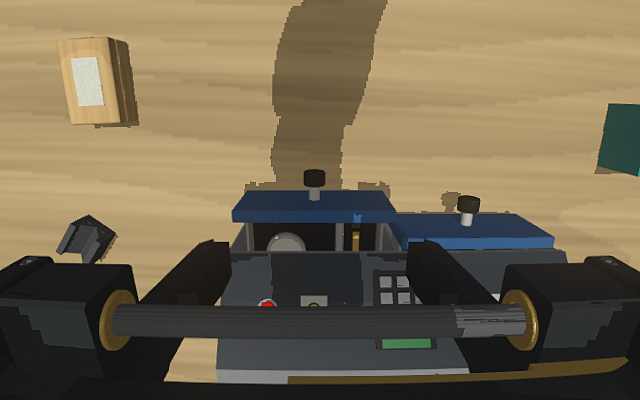

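Run:
```python
from h import *
cw=np.load("cpw20.npy",allow_pickle=True).item(); m=np.load("m20.npz"); im=cv2.imread("pics/w20.png")[:,:,::-1]
crop(im,260,150,380,260,6,"w20c.png")
for px in ((314.5,178.5),(314.5,172)): print(at_z(px,cw,.05).round(4))
Rm,t=cabT(*CAB)
for o in (.03,.035,.04,.045):
    c=np.array([-.184-o,-.088,.05]); c1=[]
    for dx in (-.008,.008):
        for a in np.linspace(0,2*np.pi,24): c1.append(cabpt(c+[dx,.012*np.cos(a),.012*np.sin(a)]))
    q=proj(np.array(c1),cw); print(o,q.min(0).round(1),q.max(0).round(1))
```

```text
[ 0.5342 -0.1291  0.05  ]
[ 0.5269 -0.1293  0.05  ]
0.03 [303.  179.6] [324.8 199.3]
0.035 [303.  175.3] [324.8 194.8]
0.04 [302.9 171. ] [324.8 190.4]
0.045 [302.9 166.7] [324.8 185.9]
```

View pics/w20c.png

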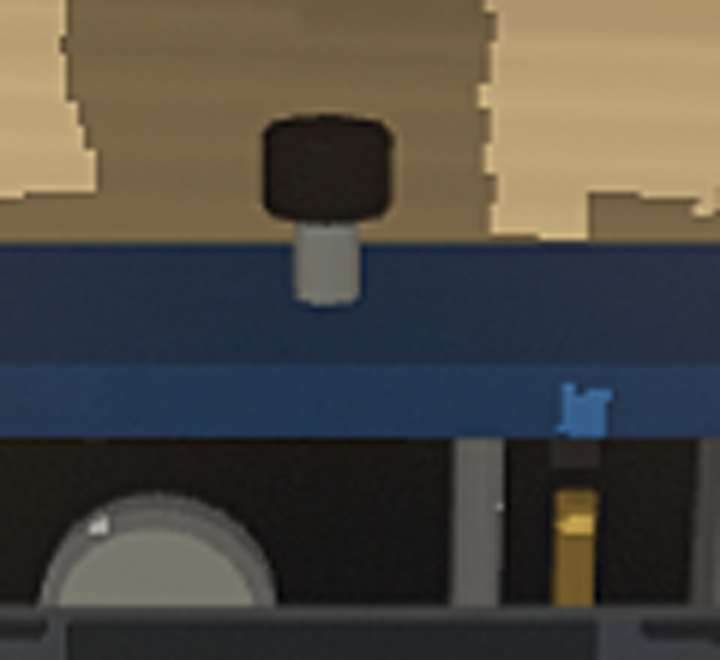

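Run:
```python
from h import *
k=cabpt([-.2275,-.088,.05]); print(k); togo([k[0],k[1],.055])
```

```text
[ 0.53293925 -0.12985165  0.05      ]
pos [ 0.5266 -0.1267  0.2404] shift cm [-0.64 -0.36 18.53] tool x heading -177.92
```

```bash
python3 -m inch '[[0,[-0.6,-0.35,3],0],[0,[-0.6,-0.35,7],0],[0,[-0.6,-0.35,11],0],[0,[-0.6,-0.35,14.5],0],[0,[-0.6,-0.35,17],0],[0,[-0.6,-0.35,18.5],0],[0,[-0.6,-0.35,18.5],0],[0,[-0.6,-0.35,18.5],0]]'
python3 - <<'E'
from h import *
im=viewer.snapshot("wrist"); cv2.imwrite("pics/w21.png",im[:,:,::-1])
E
```

```text
clock: 29.5
tool_pos: [0.5333, -0.1311, 0.056]
eef_rot: [-0.017, 1.0, 0.0, 0.0]
contact_force: [-0.7, -0.3, 0.6]
opening: 1.003
```

View pics/w21.png

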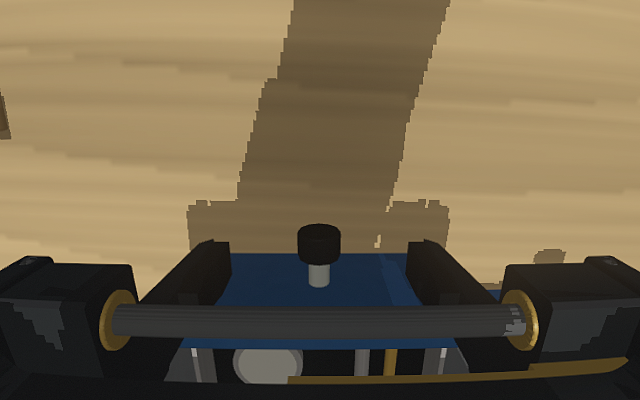

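Knob at (319,243), centred between the open fingers. Closing.

```bash
python3 -m inch '[[0.5,[0,0,0],0],[1,[0,0,0],0],[1,[0,0,0],0],[1,[0,0,0],0],[1,[0,0,0],0],[1,[0,0,0],0],[1,[0,0,0],0],[1,[0,0,0],0],[1,[0,0,0],0]]' 25; python3 -m inch '[[1,[0,0,0],0],[1,[0,0,0],0],[1,[0,0,0],0]]' 25
```

```text
clock: 30.45
tool_pos: [0.533, -0.1322, 0.0556]
eef_rot: [-0.017, 1.0, 0.0, -0.0]
contact_force: [0.2, 0.6, 0.3]
opening: 0.207
clock: 30.75
tool_pos: [0.533, -0.1322, 0.0556]
eef_rot: [-0.017, 1.0, 0.0, -0.0]
contact_force: [-0.5, 0.1, 0.1]
opening: 0.005
```

The fingers shut fully, so they missed the knob. Looking again.

Run:
```python
from h import *
p,Rt,s=tool(); im=viewer.snapshot("wrist"); cw=viewer.camera_params("wrist"); cv2.imwrite("pics/w22.png",im[:,:,::-1]); np.save("cpw22.npy",cw,allow_pickle=True); np.savez("m22.npz",p=p,R=Rt)
for z in (-.005,.014): print(proj((p+Rt@np.array([0,0,z]))[None],cw))
im=viewer.snapshot("top"); crop(im,240,130,400,260,5,"t22.png")
for o in (-.20,-.2275,-.24): print(o,proj(cabpt([o,-.088,.05])[None],cw))
```

```text
[[316.015202  252.4075695]]
[[316.22015407 237.52598468]]
-0.2 [[320.3268836  287.17279766]]
-0.2275 [[320.30706162 243.83618087]]
-0.24 [[320.29563952 222.68424369]]
```

View pics/w22.png

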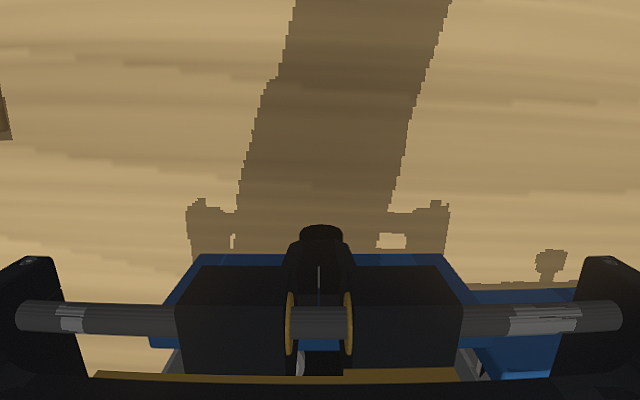

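View pics/t22.png

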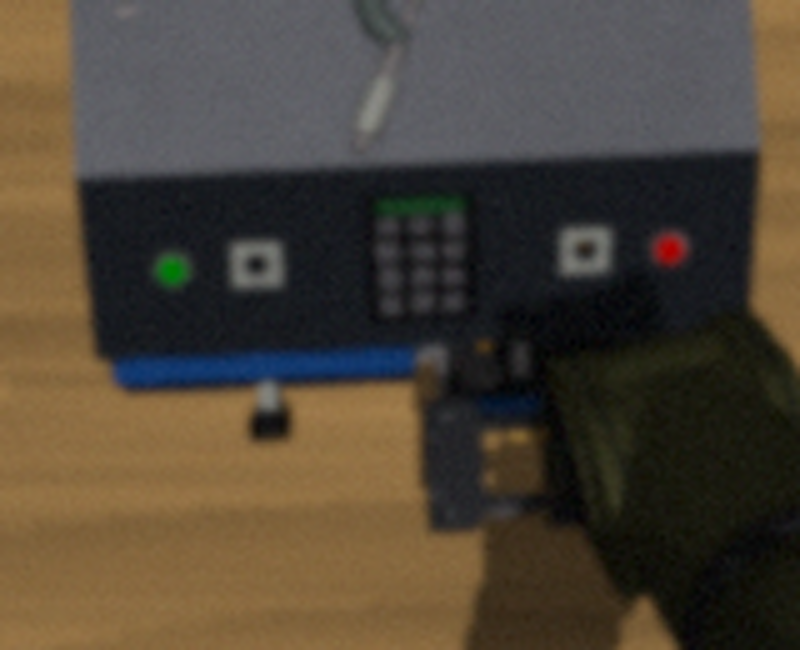

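Run:
```python
from h import *
for n in ("w21","w22"):
    im=cv2.imread(f"pics/{n}.png")[200:320,260:380]; im=np.clip((im/255.)**.5*255*1.1,0,255).astype(np.uint8); cv2.imwrite(f"pics/{n}b.png",cv2.resize(im,None,fx=5,fy=5,interpolation=cv2.INTER_CUBIC))
```

```text
(no output)
```

View pics/w21b.png

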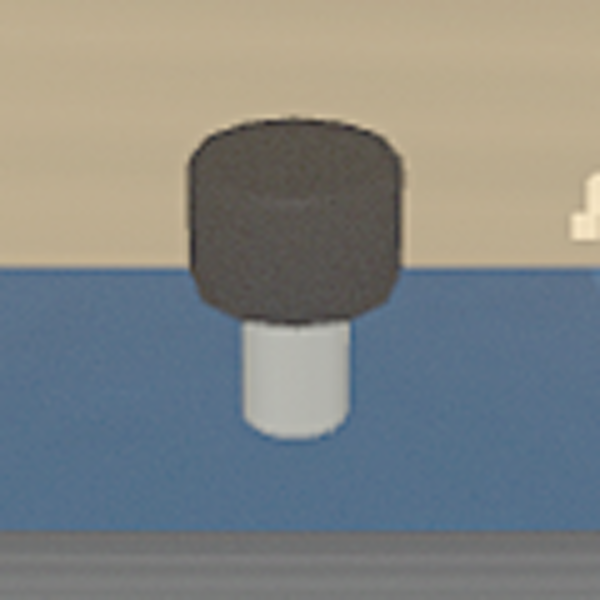

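View pics/w22b.png

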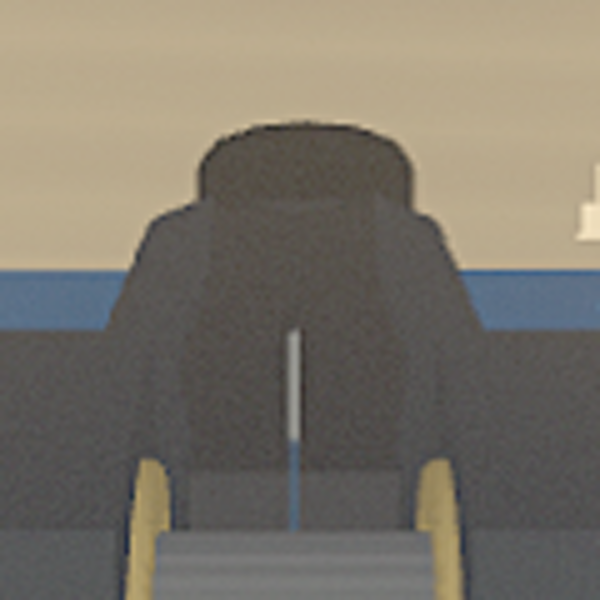

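Run:
```python
from h import *
cw=np.load("cpw22.npy",allow_pickle=True).item(); m=np.load("m22.npz"); p,Rt=m["p"],m["R"]
for x in (.009,-.009,.012):
    for z in (.014,0,-.02,-.05): print(x,z,((proj((p+Rt@np.array([x,0,z]))[None],cw)[0]-[260,200]+.5)*5-.5).round(0))
for z in (.05,.035):
  for o in (-.2275,-.235,-.22):
    q=np.array([cabpt([o+dx,-.088+.012*np.cos(a),z+.012*np.sin(a)]) for dx in (-.008,.008) for a in np.linspace(0,6.28,24)])
    q=(proj(q,cw)-[260,200]+.5)*5-.5; print(z,o,q.min(0).round(0),q.max(0).round(0))
im=viewer.snapshot("scene"); cv2.imwrite("pics/s22.png",im[:,:,::-1])
```

```text
0.009 0.014 [283. 117.]
0.009 0 [282. 165.]
0.009 -0.02 [281. 249.]
0.009 -0.05 [278. 423.]
-0.009 0.014 [283. 260.]
-0.009 0 [283. 318.]
-0.009 -0.02 [281. 417.]
-0.009 -0.05 [279. 619.]
0.012 0.014 [283.  92.]
0.012 0 [282. 139.]
0.012 -0.02 [281. 220.]
0.012 -0.05 [278. 389.]
0.05 -0.2275 [193. 114.] [414. 339.]
0.05 -0.235 [192.  53.] [415. 275.]
0.05 -0.22 [195. 174.] [412. 402.]
0.035 -0.2275 [201.  70.] [405. 274.]
0.035 -0.235 [200.  13.] [406. 214.]
0.035 -0.22 [202. 126.] [404. 333.]
```

View pics/s22.png

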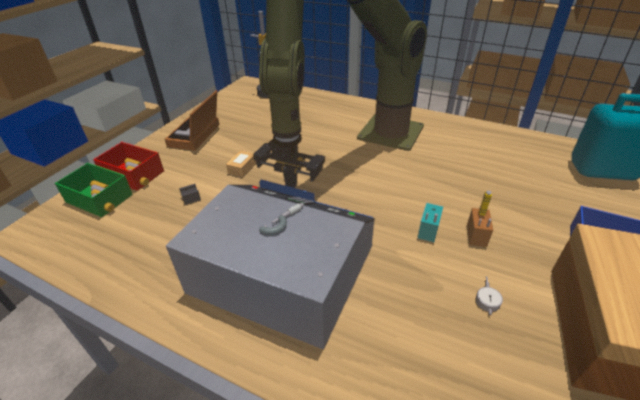

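The fingers are shut (0.4 mm), yet the knob is still at (321,233) and the stem shows through the gap, so they may have closed behind the knob. I'll pull gently and feel for it.

```bash
python3 -m inch '[[1,[0.3,0,0],0],[1,[0.6,0,0],0],[1,[1,0,0],0],[1,[1,0,0],0]]'
python3 - <<'E'
from h import *
im=viewer.snapshot("wrist"); cv2.imwrite("pics/w23.png",im[:,:,::-1]); im=im[:,:,::-1][200:340,260:380]; im=np.clip((im/255.)**.5*255*1.1,0,255).astype(np.uint8); cv2.imwrite("pics/w23b.png",cv2.resize(im,None,fx=4,fy=4,interpolation=cv2.INTER_CUBIC))
E
```

```text
clock: 31.3
tool_pos: [0.522, -0.1326, 0.0556]
eef_rot: [-0.016, 1.0, -0.0, -0.001]
contact_force: [-0.1, -0.6, 0.3]
opening: 0.004
```

View pics/w23b.png

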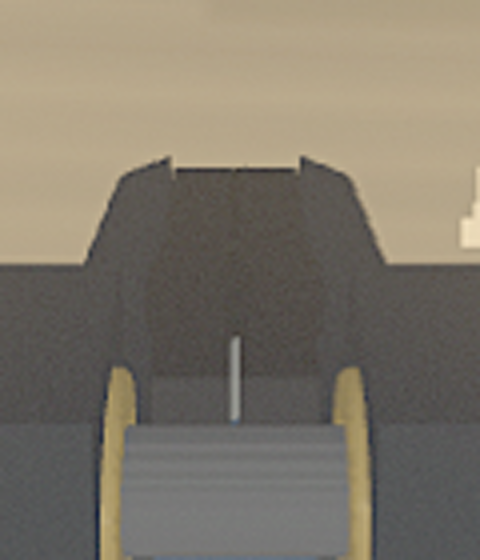

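Run:
```python
from h import *
c20=np.load("cpw20.npy",allow_pickle=True).item(); c22=np.load("cpw22.npy",allow_pickle=True).item(); m22=np.load("m22.npz")
M=c22["world_to_cam"].copy(); M[:3,3]-=M[:3,:3]@(np.array([.5333,-.1311,.056])-m22["p"]); c21=dict(c22,world_to_cam=M)
o20=np.array([303.3,168.9,325.1,187.0]); o21=np.array([297.2,223.2,340.2,264.7])
def bb(q,cp,r_=.012):
    x,y,z=q; P=np.array([cabpt([x+dx,y+r_*np.cos(a),z+r_*np.sin(a)]) for dx in (-.008,.008) for a in np.linspace(0,6.28,60)]); Q=proj(P,cp); return np.r_[Q.min(0),Q.max(0)]
f=lambda q: np.r_[bb(q,c20)-o20,bb(q,c21)-o21]
s=least_squares(f,[-.2275,-.088,.05],x_scale=.001,diff_step=1e-3); print(s.x,s.fun.round(1),s.cost)
for z in (.03,.035,.04,.045,.05):
    s=least_squares(lambda q:f([q[0],q[1],z]),[-.2275,-.088],x_scale=.001,diff_step=1e-3); print(z,s.x,s.cost,s.fun.round(1))
```

```text
[-0.22510601 -0.08778807  0.04440794] [-0.   0.1 -0.2  1.   0.2 -1.3 -0.1  0.6] 1.6297289548616254
0.03 [-0.21913813 -0.0878119 ] 13.512050063647727 [ 0.5  2.5 -0.5  2.7  1.8 -0.8 -1.9 -2.3]
0.035 [-0.22119882 -0.08780305] 6.929660558944729 [ 0.4  1.7 -0.4  2.2  1.3 -0.9 -1.3 -1.3]
0.04 [-0.22327035 -0.08779481] 2.848359891335948 [ 0.2  0.9 -0.3  1.6  0.7 -1.1 -0.7 -0.3]
0.045 [-0.22535327 -0.0877872 ] 1.652765901968801 [-0.   0.  -0.2  0.9  0.2 -1.3 -0.   0.8]
0.05 [-0.22744815 -0.08778026] 3.7892366259226073 [-0.3 -0.9 -0.1  0.3 -0.5 -1.6  0.6  1.9]
```

Run:
```python
from h import *
c20=np.load("cpw20.npy",allow_pickle=True).item(); Rm,t=cabT(*CAB)
def hit(px,cp,xc):
    o,d=ray(px,cp); oc=Rm.T@(o-t); dc=Rm.T@d; k=(xc-oc[0])/dc[0]; return oc+k*dc
for xk in (-.2275,-.2255):
    print("face top",hit((320,150+365/6-.4),c20,xk+.024),"face bottom",hit((320,150+241/6-.4),c20,xk+.024))
    z=hit((320,150+365/6-.4),c20,xk+.024)[2]; o,d=ray((320,150+437/6-.4),c20); P=o+d*(z-o[2])/d[2]; print("rear edge x",(Rm.T@(P-t)))
```

```text
face top [-0.2035     -0.08147493  0.09161004] face bottom [-0.2035     -0.08096576  0.0145794 ]
rear edge x [-0.1906799  -0.08144452  0.09161004]
face top [-0.2015     -0.08143219  0.08585179] face bottom [-0.2015     -0.08091348  0.00737835]
rear edge x [-0.18843978 -0.08140121  0.08585179]
```

```bash
python3 -m inch '[[1,[3,0,-1],0],[1,[6,0,-1],0],[1,[7,0,1],0],[1,[7,0,2.2],0],[1,[7,0,2.6],0],[1,[7,0,2.6],0],[1,[7,0,2.6],0]]'; python3 -m inch '[[1,[0,0,0.3],0],[1,[0,0,0.6],0],[1,[0,0,0.8],0],[1,[0,0,0.8],0]]'
python3 - <<'E'
from h import *
im=viewer.snapshot("wrist"); cv2.imwrite("pics/w24.png",im[:,:,::-1])
E
```

```text
clock: 32.05
tool_pos: [0.4537, -0.1348, 0.0299]
eef_rot: [-0.017, 1.0, 0.0, 0.001]
contact_force: [0.7, -0.1, -1.0]
opening: 0.003
clock: 32.45
tool_pos: [0.4529, -0.1348, 0.0214]
eef_rot: [-0.017, 1.0, 0.0, -0.0]
contact_force: [-0.4, -0.9, -0.6]
opening: 0.005
```

View pics/w24.png

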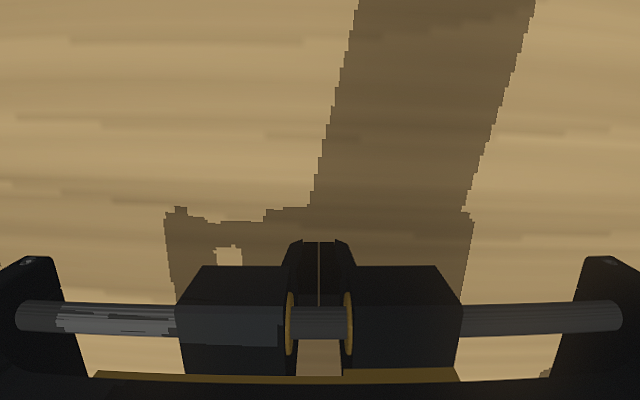

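```bash
python3 -m inch '[[1,[0,0,0.3],0],[1,[0,0,0.5],0],[1,[0,0,0.5],0]]' | grep -E "pos|force"; for i in 1 2 3; do python3 -m inch '[[1,[0,0,0.15],0],[1,[0,0,0.15],0]]' | grep -E "pos|force"; done
```

```text
tool_pos: [0.4529, -0.1348, 0.0163]
contact_force: [-0.0, 0.0, -0.7]
tool_pos: [0.453, -0.1348, 0.015]
contact_force: [1.0, 0.6, -0.1]
tool_pos: [0.453, -0.1348, 0.0135]
contact_force: [0.7, -1.1, 0.0]
tool_pos: [0.453, -0.1348, 0.012]
contact_force: [0.9, 0.0, 0.1]
```

```bash
for i in 1 2 3 4; do python3 -m inch '[[1,[0,0,0.2],0],[1,[0,0,0.2],0]]' | grep -E "pos|force" | tr '\n' ' '; echo; done
```

```text
tool_pos: [0.4529, -0.1348, 0.0099] contact_force: [-0.1, 0.2, 0.3] 
tool_pos: [0.4529, -0.1348, 0.0079] contact_force: [0.4, -0.0, 0.4] 
tool_pos: [0.4529, -0.1348, 0.0059] contact_force: [-0.2, -0.3, 0.1] 
tool_pos: [0.4529, -0.1348, 0.0039] contact_force: [-0.1, -0.4, 0.8]
```

```bash
for i in 1 2 3 4; do python3 -m inch '[[1,[0,0,0.2],0],[1,[0,0,0.2],0]]' | grep -E "pos|force" | tr '\n' ' '; echo; done
```

```text
tool_pos: [0.453, -0.1348, 0.0019] contact_force: [-0.6, 0.9, 0.4] 
tool_pos: [0.4529, -0.1348, -0.0001] contact_force: [0.3, -0.4, 0.0] 
tool_pos: [0.4529, -0.1348, -0.0021] contact_force: [0.0, -0.3, -0.0] 
tool_pos: [0.453, -0.1348, -0.0041] contact_force: [-0.8, 0.5, -0.8]
```

```bash
for i in 1 2 3; do python3 -m inch '[[1,[0,0,0.15],0],[1,[0,0,0.15],0]]' | grep -E "pos|force" | tr '\n' ' '; echo; done
```

```text
tool_pos: [0.453, -0.1348, -0.0056] contact_force: [-0.1, -0.5, -0.4] 
tool_pos: [0.453, -0.1348, -0.007] contact_force: [0.1, -0.5, -0.4] 
tool_pos: [0.453, -0.1348, -0.0085] contact_force: [-0.5, 0.0, 0.3]
```

Run:
```python
from h import *
p,Rt,s=tool(); cs=viewer.camera_params("scene")
im=viewer.snapshot("scene"); crop(im,220,110,380,230,5,"s25.png")
for z in (.014,0,-.008,-.02): print(z,((proj((p+Rt@np.array([0,0,z]))[None],cs)[0]-[220,110]+.5)*5-.5).round(0))
im=viewer.snapshot("wrist"); im=im[:,:,::-1][180:340,220:420]; im=np.clip((im/255.)**.5*255*1.1,0,255).astype(np.uint8); cv2.imwrite("pics/w25b.png",cv2.resize(im,None,fx=4,fy=4,interpolation=cv2.INTER_CUBIC))
```

```text
0.014 [425. 426.]
0 [424. 409.]
-0.008 [424. 399.]
-0.02 [423. 384.]
```

View pics/s25.png

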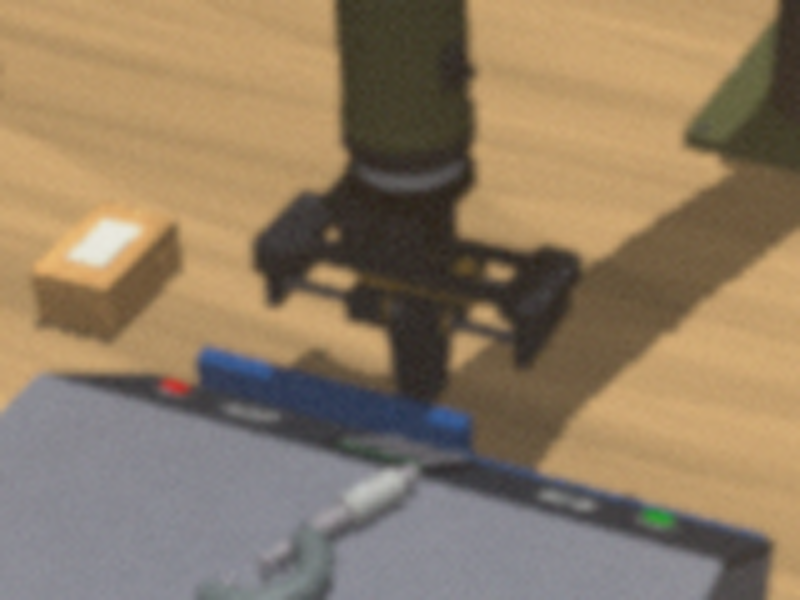

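View pics/w25b.png

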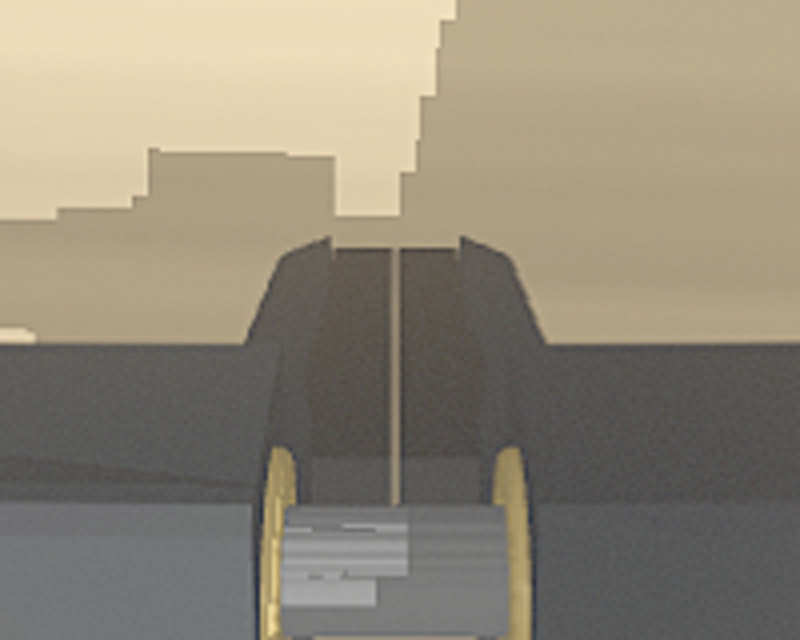

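```bash
for i in 1 2 3 4; do python3 -m inch '[[1,[0,0,0.12],0],[1,[0,0,0.12],0]]' | grep -E "pos|force" | tr '\n' ' '; echo; done
```

```text
tool_pos: [0.453, -0.1348, -0.0097] contact_force: [-0.2, -0.2, -0.5] 
tool_pos: [0.453, -0.1348, -0.0108] contact_force: [-0.4, 0.9, -0.0] 
tool_pos: [0.453, -0.1348, -0.012] contact_force: [0.4, -0.2, -0.0] 
tool_pos: [0.4531, -0.1348, -0.0125] contact_force: [-0.2, 0.8, 6.8]
```

Run:
```python
from h import *
k=cabpt([-.2265,-.088,.05]); print(k,r.get_state()["clock"]); togo([k[0],k[1],.027])
```

```text
[ 0.53393864 -0.12981655  0.05      ] 36.5
pos [ 0.4531 -0.1348 -0.0125] shift cm [-8.1   0.23 -3.95] tool x heading -178.08
```

```bash
python3 -m inch '[[0,[0,0,-2],0],[0,[0,0.2,-4.1],0],[0,[0,0.2,-4.1],0],[0,[0,0.2,-4.1],0],[0,[0,0.2,-4.1],0],[0,[0,0.2,-4.1],0],[0,[0,0.2,-4.1],0],[0,[-2,0.2,-4.1],0],[0,[-4.5,0.2,-4.1],0],[0,[-6.5,0.2,-4.1],0],[0,[-8,0.2,-4.1],0],[0,[-8,0.2,-4.1],0],[0,[-8,0.2,-4.1],0]]'
python3 - <<'E'
from h import *
im=viewer.snapshot("wrist"); cv2.imwrite("pics/w26.png",im[:,:,::-1])
E
```

```text
clock: 37.8
tool_pos: [0.5318, -0.1302, 0.0273]
eef_rot: [-0.017, 1.0, 0.0, -0.001]
contact_force: [-0.1, -0.5, -0.0]
opening: 1.001
```

View pics/w26.png

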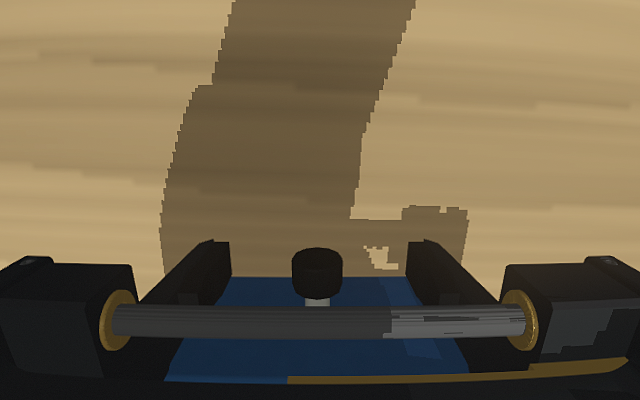

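Knob at (317,273), now between the finger lengths. Closing again.

```bash
python3 -m inch '[[0.5,[0,0,0],0],[1,[0,0,0],0],[1,[0,0,0],0],[1,[0,0,0],0],[1,[0,0,0],0],[1,[0,0,0],0],[1,[0,0,0],0],[1,[0,0,0],0],[1,[0,0,0],0],[1,[0,0,0],0],[1,[0,0,0],0],[1,[0,0,0],0]]' 30
```

```text
clock: 39.05
tool_pos: [0.5329, -0.1309, 0.0278]
eef_rot: [-0.016, 1.0, -0.0, -0.0]
contact_force: [0.5, -3.0, -0.8]
opening: 0.262
```

Gripped at 23 mm. Pulling.

```bash
python3 -m inch '[[1,[0.7,0,0],0],[1,[1.7,0,0],0],[1,[2.9,0,0],0],[1,[4.1,0,0],0],[1,[5.3,0,0],0],[1,[6.3,0,0],0],[1,[7,0,0],0],[1,[7,0,0],0],[1,[7,0,0],0]]'; for i in 1 2 3 4; do python3 -m inch '[[1,[0.15,0,0],0],[1,[0.3,0,0],0],[1,[0.3,0,0],0]]' | grep -E "pos|force|open" | tr '\n' ' '; echo; done
```

```text
clock: 39.95
tool_pos: [0.4615, -0.1333, 0.0278]
eef_rot: [-0.016, 1.0, -0.001, -0.001]
contact_force: [-2.0, -4.2, 0.0]
opening: 0.261
tool_pos: [0.4611, -0.1333, 0.0278] contact_force: [2.3, -5.3, -2.7] opening: 0.261 
tool_pos: [0.4582, -0.1334, 0.0278] contact_force: [2.8, -5.7, -3.2] opening: 0.26 
tool_pos: [0.4553, -0.1335, 0.0278] contact_force: [1.4, -6.0, -3.9] opening: 0.257 
tool_pos: [0.4544, -0.1335, 0.0278] contact_force: [5.5, -6.8, -6.5] opening: 0.261
```

```bash
for i in 1 2 3 ; do python3 -m inch '[[1,[0.15,0,0],0],[1,[0.3,0,0],0],[1,[0.3,0,0],0]]' | grep -E "pos|force|open" | tr '\n' ' '; echo; done
python3 - <<'E'
from h import *
im=viewer.snapshot("wrist"); cv2.imwrite("pics/w27.png",im[:,:,::-1])
im=viewer.snapshot("top"); crop(im,240,130,400,260,5,"t27.png")
E
```

```text
tool_pos: [0.4544, -0.1335, 0.0279] contact_force: [10.0, -6.5, -9.6] opening: 0.26 
tool_pos: [0.4545, -0.1335, 0.0279] contact_force: [14.8, -7.6, -14.4] opening: 0.26 
tool_pos: [0.4545, -0.1335, 0.0279] contact_force: [19.7, -8.2, -19.8] opening: 0.26
```

View pics/w27.png

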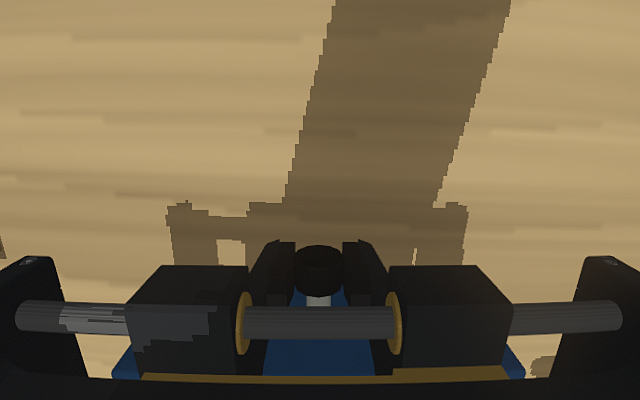

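View pics/t27.png

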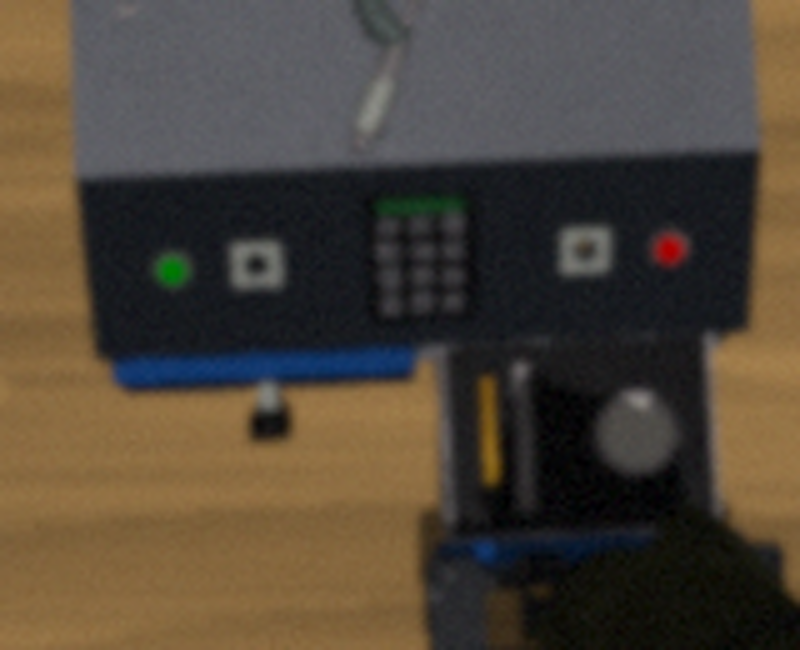

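```bash
python3 -m inch '[[1,[-0.4,0,0],0],[1,[-0.75,0,0],0],[1,[-0.75,0,0],0],[0.6,[-0.75,0,0],0],[0.4,[-0.75,0,0],0],[0.2,[-0.75,0,0],0],[0,[-0.75,0,0],0],[0,[-0.75,0,0],0],[0,[-0.75,0,0],0],[0,[-0.75,0,0],0]]'; python3 -m inch '[[0,[0,0,-3],0],[0,[0,0,-7],0],[0,[0,0,-11],0],[0,[0,0,-15],0],[0,[1,0,-19],0],[0,[3,0,-20],0],[0,[3,0,-20],0],[0,[3,0,-20],0],[0,[3,0,-20],0]]'
python3 - <<'E'
from h import *
im=viewer.snapshot("wrist"); cv2.imwrite("pics/w28.png",im[:,:,::-1]); cw=viewer.camera_params("wrist"); np.save("cpw28.npy",cw,allow_pickle=True)
im=viewer.snapshot("top"); crop(im,130,110,480,300,2.2,"t28.png"); crop(im,240,130,400,260,5,"t28c.png")
im=viewer.snapshot("scene"); cv2.imwrite("pics/s28.png",im[:,:,::-1]); crop(im,420,150,560,260,5,"s28c.png")
for o in (.1,.105,.11,.115): print(o,proj(cabpt([-.1975-o,-.088,.05])[None],cw).round(1))
E
```

```text
clock: 43.15
tool_pos: [0.4494, -0.1328, 0.0278]
eef_rot: [-0.017, 1.0, 0.0, -0.0]
contact_force: [-0.6, 0.1, -0.8]
opening: 0.874
clock: 44.05
tool_pos: [0.4198, -0.1339, 0.227]
eef_rot: [-0.017, 1.0, 0.0, -0.0]
contact_force: [-0.4, -0.3, 0.0]
opening: 0.993
0.1 [[317.  213.2]]
0.105 [[316.9 208.9]]
0.11 [[316.9 204.5]]
0.115 [[316.9 200.1]]
```

View pics/w28.png

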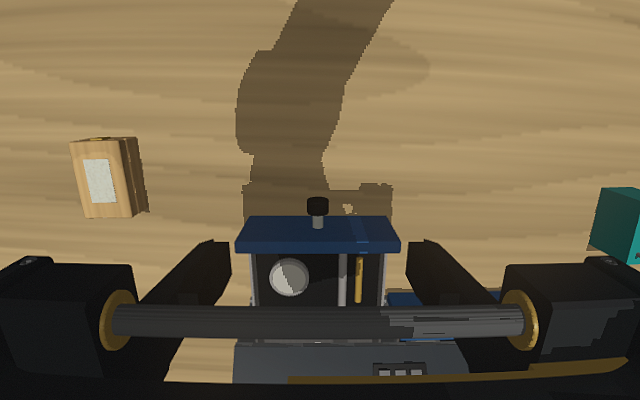

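View pics/t28.png

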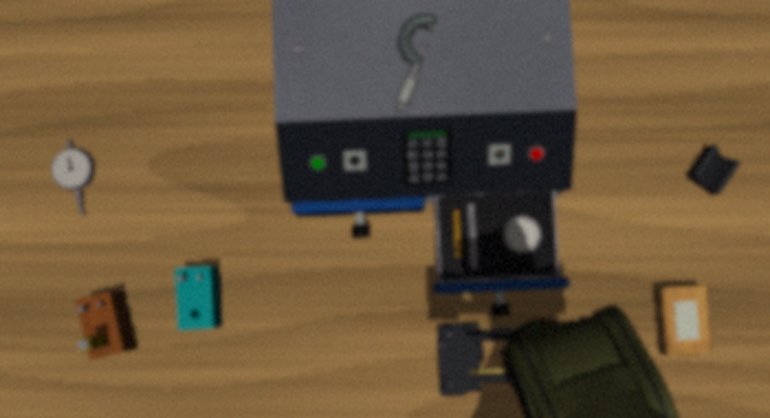

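View pics/s28c.png

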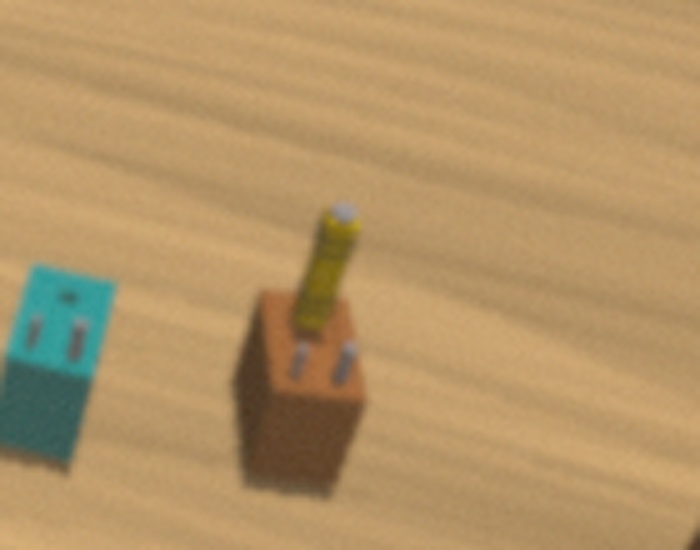

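View pics/t28c.png

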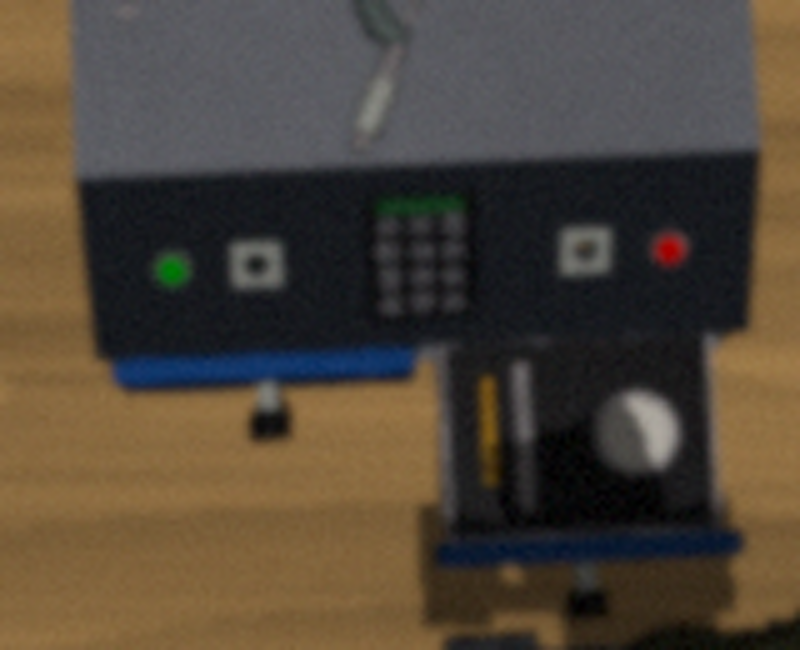

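Run:
```python
from h import *
im=cv2.imread("pics/w28.png"); c=im[185:235,280:360]; c=np.clip((c/255.)**.5*280,0,255).astype(np.uint8); cv2.imwrite("pics/w28c.png",cv2.resize(c,None,fx=9,fy=9,interpolation=cv2.INTER_CUBIC))
```

```text
(no output)
```

View pics/w28c.png

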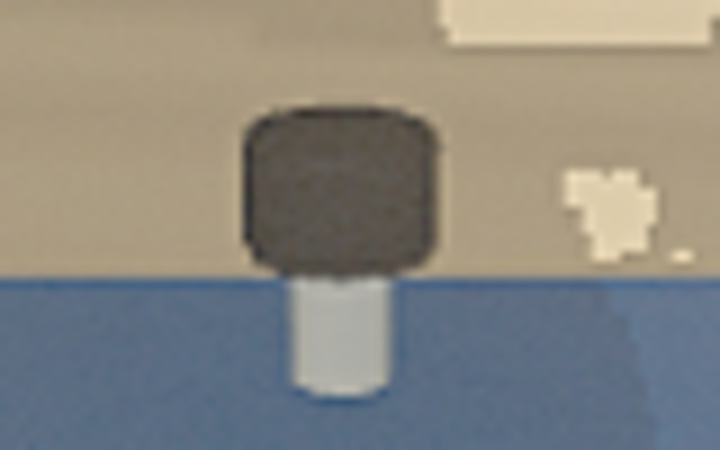

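Run:
```python
from h import *
cp=viewer.camera_params("top"); Rm,t=cabT(*CAB)
for q in [(269,419),(587,598)]:
    px=(np.array(q)+.5)/5-.5+[240,130]; print((Rm.T@(at_z(px,cp,.056)-t)).round(4))
for q in [(270,385),(587,562)]:  # face bottom edges at drawer fronts
    px=(np.array(q)+.5)/5-.5+[240,130]; print("front",(Rm.T@(at_z(px,cp,.09)-t)).round(4))
print(r.get_state()["clock"],r.get_state()["contact_force"])
```

```text
[-0.1921  0.0864  0.056 ]
[-0.3011 -0.0886  0.056 ]
front [-0.1755  0.0837  0.09  ]
front [-0.2804 -0.0859  0.09  ]
44.2 [ 0.16511797  0.01047709 -0.01663644]
```

Run:
```python
import cv2,numpy as np
a=cv2.imread("pics/scene0.png")[170:240,450:520]; b=cv2.imread("pics/s28.png")[170:240,450:520]
cv2.imwrite("pics/cmp.png",cv2.resize(np.hstack([a,b]),None,fx=5,fy=5,interpolation=cv2.INTER_CUBIC))
```

```text
(no output)
```

View pics/cmp.png

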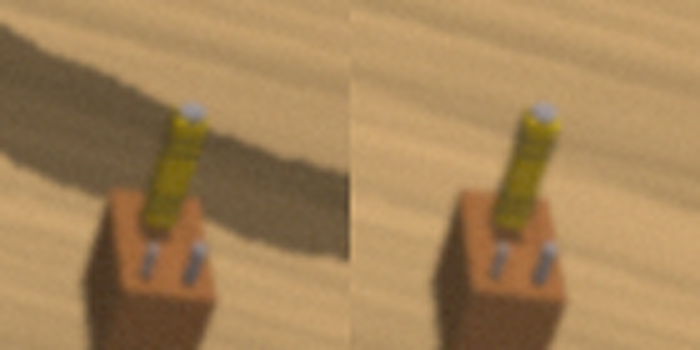

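The pin stands exactly as it did at the start, the drawer is out, and the robot touches nothing. Handing in.

Run:
```python
from plant import r
print(r.finish_job(), r.get_state()["clock"])
```

```text
the job is handed in; nothing more can be done
the job is handed in; nothing more can be done
```

The jammed right drawer (the red lamp's side) is unlocked and pulled out to its stop. The pin is back in the brown block, and the job was handed in at about 44 s of the 72 s allowed.

**What I did:** The tool can only point straight down, so I tilted the pin about 31° in the jaws by levering it lightly on the block hole's rim. I then pushed it through the right hole. It met the pad at about 18 mm and took at most about 11 N, then the force fell off and the drawer sprang ajar. I stood the pin back in the block and pulled the drawer out by its knob.

**Last checks:**
- **Drawer:** The tool stopped moving while the pull climbed to about 20 N on the x axis (about 29 N in all), so I took that as the stop. The top camera puts its travel at 105 to 109 mm (good to about 2.5 mm), against the stop at 110 mm.
- **Pin:** In the scene picture it looks the same as at the start, upright with its shoulder on the block.
- **Everything else:** The green-side drawer is still shut. The dial gauge, V-block, micrometer and gauge case show no movement in the pictures.

**What failed or disagreed:**
- **Fingertips:** The first grip on the knob closed on air. A touch on the bench put the fingertips about 12 mm behind the TCP, although the description says 14 mm ahead of it. The pin was therefore gripped about 26 mm higher on its handle than I intended.
- **Pin tilt:** The pin slid about 10 mm in the jaws and ended at about 31° instead of 35°, which the hole's clearance allowed.

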